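# Cull bent brackets and load the fixture

## Task

Slide the white loading template until it drops fully home over the four pins of the aluminium fixture. Then check the blue angle brackets on the foam mat: stand every sound one flat on its foot inside a template window, one per window, and put every one whose upright leg is bent or too short in the red reject tray. When all are sorted press the green button fully, and leave the other things on the bench where they are.

Things in the scene. Friction and masses are not known exactly. Their poses are not given: they have to be found in the camera images.
- fixture: aluminium fixture base fixed to the bench: 150 (x) x 230 (y) x 12 mm plate with four tapered 8 mm steel pins at x = +-32, y = +-92 mm, 14 mm above its top face. Origin: centre of its underside, z up; top face 12 mm above it. The template starts lying flat on the pin tips, shifted 15 to 22 mm along x; home is origin 12 mm straight above this one, axes aligned, on the top face.
- template: loose white plate, 130 (x) x 210 (y) x 6 mm, 0.25 kg: four 11 mm holes at x = +-32, y = +-92 mm and four windows 42 (x) x 54 (y) mm, cut right through, centred at x = +-34, y = +-48 mm. Black bar handle in the middle, 50 (x) x 16 (y) mm, rising from the plate to 36 mm above the underside; grip it across the 16 mm. Origin: centre of the underside.
- bracket_1: blue angle bracket, 30 g, 4 mm metal; absent in some runs. Foot 32 (x) x 42 (y) mm lies flat on the black foam mat (4 mm thick); the upright leg, 42 mm long, stands along its -x edge at x = -14 mm. Origin: centre of the foot's underside, z up. Sound: leg square to the foot, 32 mm high. Reject: leg bent 28 degrees in or out, or only 18 mm high. Grip across the 42 mm by the leg's ends.
- bracket_1_tip (a point): middle of the upper edge of bracket_1's upright leg. In the bracket's frame: sound x = -14, z = 32 mm; bent x about 0 or -28, z about 28 mm; short x = -14, z = 18 mm.
- bracket_2: blue angle bracket, 30 g, 4 mm metal; absent in some runs. Foot 32 (x) x 42 (y) mm lies flat on the black foam mat (4 mm thick); the upright leg, 42 mm long, stands along its -x edge at x = -14 mm. Origin: centre of the foot's underside, z up. Sound: leg square to the foot, 32 mm high. Reject: leg bent 28 degrees in or out, or only 18 mm high. Grip across the 42 mm by the leg's ends.
- bracket_2_tip (a point): middle of the upper edge of bracket_2's upright leg. In the bracket's frame: sound x = -14, z = 32 mm; bent x about 0 or -28, z about 28 mm; short x = -14, z = 18 mm.
- bracket_3: blue angle bracket, 30 g, 4 mm metal; absent in some runs. Foot 32 (x) x 42 (y) mm lies flat on the black foam mat (4 mm thick); the upright leg, 42 mm long, stands along its -x edge at x = -14 mm. Origin: centre of the foot's underside, z up. Sound: leg square to the foot, 32 mm high. Reject: leg bent 28 degrees in or out, or only 18 mm high. Grip across the 42 mm by the leg's ends.
- bracket_3_tip (a point): middle of the upper edge of bracket_3's upright leg. In the bracket's frame: sound x = -14, z = 32 mm; bent x about 0 or -28, z about 28 mm; short x = -14, z = 18 mm.
- bracket_4: blue angle bracket, 30 g, 4 mm metal; absent in some runs. Foot 32 (x) x 42 (y) mm lies flat on the black foam mat (4 mm thick); the upright leg, 42 mm long, stands along its -x edge at x = -14 mm. Origin: centre of the foot's underside, z up. Sound: leg square to the foot, 32 mm high. Reject: leg bent 28 degrees in or out, or only 18 mm high. Grip across the 42 mm by the leg's ends.
- bracket_4_tip (a point): middle of the upper edge of bracket_4's upright leg. In the bracket's frame: sound x = -14, z = 32 mm; bent x about 0 or -28, z about 28 mm; short x = -14, z = 18 mm.
- bracket_5: blue angle bracket, 30 g, 4 mm metal; absent in some runs. Foot 32 (x) x 42 (y) mm lies flat on the black foam mat (4 mm thick); the upright leg, 42 mm long, stands along its -x edge at x = -14 mm. Origin: centre of the foot's underside, z up. Sound: leg square to the foot, 32 mm high. Reject: leg bent 28 degrees in or out, or only 18 mm high. Grip across the 42 mm by the leg's ends.
- bracket_5_tip (a point): middle of the upper edge of bracket_5's upright leg. In the bracket's frame: sound x = -14, z = 32 mm; bent x about 0 or -28, z about 28 mm; short x = -14, z = 18 mm.
- bracket_6: blue angle bracket, 30 g, 4 mm metal; absent in some runs. Foot 32 (x) x 42 (y) mm lies flat on the black foam mat (4 mm thick); the upright leg, 42 mm long, stands along its -x edge at x = -14 mm. Origin: centre of the foot's underside, z up. Sound: leg square to the foot, 32 mm high. Reject: leg bent 28 degrees in or out, or only 18 mm high. Grip across the 42 mm by the leg's ends.
- bracket_6_tip (a point): middle of the upper edge of bracket_6's upright leg. In the bracket's frame: sound x = -14, z = 32 mm; bent x about 0 or -28, z about 28 mm; short x = -14, z = 18 mm.
- bracket_7: blue angle bracket, 30 g, 4 mm metal; absent in some runs. Foot 32 (x) x 42 (y) mm lies flat on the black foam mat (4 mm thick); the upright leg, 42 mm long, stands along its -x edge at x = -14 mm. Origin: centre of the foot's underside, z up. Sound: leg square to the foot, 32 mm high. Reject: leg bent 28 degrees in or out, or only 18 mm high. Grip across the 42 mm by the leg's ends.
- bracket_7_tip (a point): middle of the upper edge of bracket_7's upright leg. In the bracket's frame: sound x = -14, z = 32 mm; bent x about 0 or -28, z about 28 mm; short x = -14, z = 18 mm.
- reject_tray: red open tray fixed on the bench, 170 (x) x 150 (y) x 40 mm high, walls 4 mm, floor 4 mm thick. Origin: centre of its underside.
- ready_top (a point): centre of the top of the green round push button (32 mm across) on its black housing; pressed straight down it travels 6 mm against a spring and takes 5 N to bottom, then springs back. Moves with the button.
- screwdriver: screwdriver lying on the bench, 190 mm long; not part of the job, leave it alone. Origin: centre of its underside, as it lies.
- cover: blue U-shaped metal cover, 100 x 100 x 70 mm; not part of the job, leave it alone. Origin: centre of its underside (on the bench).
- supply_unit: silver power supply unit, 90 x 130 x 50 mm; not part of the job, leave it alone. Origin: centre of its underside (on the bench).
- heatsink: black finned heat sink, 50 x 70 x 28 mm; not part of the job, leave it alone. Origin: centre of its underside (on the bench).
- screw_cup: clear plastic cup, 70 mm across, 50 mm high; not part of the job, leave it alone. Origin: centre of its underside (on the bench).
- tape_roll: yellow roll, 80 mm across, 24 mm high; not part of the job, leave it alone. Origin: centre of its underside (on the bench).
Not all that is in view belongs to the job. What is shaped like the bracket_6 but orange is not meant.

How it is judged:
By the outcome, as a careful person would: the job done as asked, in the order asked, and still so for the second after the job is handed in, with the robot touching nothing.
Of bracket_1, bracket_3, bracket_5, bracket_7 only 3 to 4 are there at a start; the rules pass over those that are not, and their reading is None.
Of bracket_2, bracket_4, bracket_6 only 2 to 3 are there at a start; the rules pass over those that are not, and their reading is None.
At some moment in a run one of bracket_1, bracket_2, bracket_3, bracket_4, bracket_5, bracket_6, bracket_7 may be knocked a few centimetres aside while the robot is not near it.
Once in a run the grip may slacken for a moment while it holds something.
It also fails if it takes over 210 s, if anything falls off the work surface, if the arm or the gripper's body presses on something with over 40 N, if the wrist force passes 120 N, or if a joint passes its speed limit or range.

## Robot

A 7-joint arm with a two-finger parallel gripper is mounted at the origin on the work surface. World frame = base frame: x ahead of the robot, y to its left, z up, the work surface at z = 0. Lengths are in m, angles in rad, forces in N, time in s.
With the tool pointing down it reaches from about 0.35 to 0.9 m from the base axis. Payload 7.2 kg.
Tool frame: the origin (TCP) lies midway between the tips of the shut fingers; the grasp point (between the pads) lies 19 mm behind it (grip_point_offset is the distance from the TCP to the grasp point, in m); x points along the fingers, y is the direction in which the jaws open and shut, and the axes are right-handed (so a half turn about x gives the same grasp; the last joint's range is limited). The gripper opens to 85 mm and grips with 20 to 120 N. Pads are 22 mm wide; open, the fingers measure 114 mm over their backs; the gripper's body (76 mm by 85 mm) begins 54 mm behind the grasp point. The pads swing forward as they close: fully open they stand 13 mm farther back than shut.
Start: joints at [-1.226, 0.411, -0.013, 1.596, 0.006, 1.134, -0.082], TCP at [0.251, 0.572, 0.231] pointing down, gripper open.
Joint ranges: [-2.95, 2.95], [-0.29, 1.99], [-1.47, 1.44], [0.14, 2.54], [-1.03, 4.17], [0.13, 1.85], [-2.86, 2.86]. Speed limits (rad/s): [2.39, 2.39, 3.01, 3.01, 3.14, 3.14, 3.14].

## Interface

Orientations are given as a rotation vector (axis times angle).
In Python, from cell import * gives the robot as it stands. The module is installed in compiled form; this text tells all that it offers.
- The arm moves only by the shell command python3 -m handwheel 'ROWS' [FORCE]. ROWS is JSON, a list of rows, each a list of 7 numbers: the shift along the tool's x, y, z in cm, then the turn, a rotation vector about the tool's x, y, z in rad, then the closure, from -1 (fully open) to 1 (shut), so that 0 is half open. In form: [[tx, ty, tz, rx, ry, rz, jaw], ...]. A call has 1 to 5 rows; each row is the pose to reach, as a shift and turn from the pose commanded when the call began, along the tool's axes at that moment; what a row does not reach only later rows make up. A row lasts 1/8 s, in which the tool goes at most 62.5 mm and 10.7 degrees, less where a joint would pass 70% of its speed; a pose out of reach is approached as far as the arm can. A call with a gripper value outside its range is refused whole. The fingers move at their own pace and stop on an object; FORCE is the grip in N (left out, the last holds). Time passes only in rows, so rows that repeat a pose let the fingers close. It gives the time, the measured TCP pose, the force and the opening at its end, in the units of the state.
- get_state(): the state, without advancing time (a new reading comes with each control period).
- grab_frame(name): name is "scene" or "side" or "wrist"; returns the picture (480x640x3 uint8, red, green, blue); there is no depth.
- camera_params(name): a dict with "intrinsics" (3x3 intrinsics, pixels), "rvec" (rotation vector, rad) and "tvec" (3), from world to camera coordinates, as OpenCV has them; the wrist camera has in their place "mount" (4x4, takes a point from camera to tool coordinates, whose origin is the TCP and whose axes are the tool frame's). Camera axes: x right, y down, z forward; pixel columns grow to the right and rows downward; lengths in m; the calibration is good to about 2 mm. The wrist camera is an equidistant fisheye: a pixel r from the principal point sees the ray r / f radians off the axis. A picture is of the moment at which its call begins: read the wrist's pose just before it. camera_params takes no time and is no camera call.
- close_job(): hands the job in, once; it reports no verdict.
Trained networks look in the newest picture that a camera, given by its name, has taken for a name from the list of things; names that differ only in an ending like _2 or _b are one class to them, and where a whole thing is asked for, a point or a joint stands for the part that bears it (a point fixed in the world has none). Each returns a list of dicts, best first, with "score" (0 to 1); they miss things now and then, are a little off and sometimes report something else, mostly with a low value. They report only what shows in the picture. A call takes as long as a camera call. They do not tell look-alikes from the thing itself.
- search_frame(label, camera): "box" ([left, top, right, bottom] in pixels, round what is visible of it).
- tip_of(label, camera): "pixel" ([column, row] in pixels: a listed point, or the origin of a listed thing).
The state is a dict: "clock": time; "joints": joint angles; "qvel": joint speeds; "tau": joint torques, N m; "eef_pos": TCP position; "tool_rot": TCP orientation; "force": force on the tool from outside, world axes, zero at the start; "wrist_torque": the same for the moment, N m; "finger_gap": opening from 0.0 (shut) to 1.0 (fully open).
Only numpy, scipy, OpenCV 4.12 (cv2) and the standard library are available. Lean on these libraries where they do the work, as an engineer would, in place of code of your own. Each camera call takes 0.05 s, during which the arm holds its last target. There are 200 camera calls.

## Working session

There is one attempt and no reset: what is moved stays moved. The work goes in short steps, Python scripts to look and compute and a shell command to move; the robot and the scene stay as the last step left them, time stands still between calls to the robot, and variables do not carry over. Pictures are saved under pics/ and viewed, about 12 in all and at most 16, crops included, and the job is handed in when it is done.

```bash
mkdir -p pics
cat > h.py <<'E'
from cell import *
import numpy as np, cv2
from scipy.spatial.transform import Rotation as R
def cam(n):
    p=camera_params(n); return np.array(p["intrinsics"]),R.from_rotvec(np.ravel(p["rvec"])).as_matrix(),np.ravel(p["tvec"])
def ray(n,px,st=None):
    p=camera_params(n);K=np.array(p["intrinsics"])
    if n!="wrist":
        K,Rm,t=cam(n); d=Rm.T@np.linalg.solve(K,[px[0],px[1],1.]); return -Rm.T@t,d/np.linalg.norm(d)
    M=np.array(p["mount"]);x=(px[0]-K[0,2])/K[0,0];y=(px[1]-K[1,2])/K[1,1];r=np.hypot(x,y)+1e-12
    d=np.array([np.sin(r)*x/r,np.sin(r)*y/r,np.cos(r)])
    T=R.from_rotvec(st["tool_rot"]).as_matrix()
    return np.array(st["eef_pos"])+T@M[:3,3], T@M[:3,:3]@d
def onz(n,px,z,st=None):
    o,d=ray(n,px,st); return o+d*(z-o[2])/d[2]
def proj(n,P,st=None):
    P=np.atleast_2d(P).astype(float)
    if n!="wrist":
        K,Rm,t=cam(n); c=P@Rm.T+t; q=c@K.T; return q[:,:2]/q[:,2:]
    p=camera_params(n);K=np.array(p["intrinsics"]);M=np.array(p["mount"]);T=R.from_rotvec(st["tool_rot"]).as_matrix()
    c=((P-st["eef_pos"])@T-M[:3,3])@M[:3,:3]
    rho=np.hypot(c[:,0],c[:,1]);th=np.arctan2(rho,c[:,2]);s=th/rho
    return np.c_[K[0,0]*c[:,0]*s+K[0,2],K[1,1]*c[:,1]*s+K[1,2]]
def tri(obs):
    A=0;b=0
    for o,d in obs:
        Q=np.eye(3)-np.outer(d,d);A=A+Q;b=b+Q@o
    X=np.linalg.solve(A,b); return X,[float(np.linalg.norm((np.eye(3)-np.outer(d,d))@(X-o))) for o,d in obs]
def snap(n,f):
    im=grab_frame(n); cv2.imwrite(f"pics/{f}.png",im[:,:,::-1]); return im
E
python3 - <<'E'
from h import *
np.set_printoptions(precision=4,suppress=True)
s=get_state();print({k:s[k] for k in("clock","eef_pos","tool_rot","finger_gap","force")})
print(R.from_rotvec(s["tool_rot"]).as_matrix())
for n in("scene","side"):
    K,Rm,t=cam(n);print(n,K[0],-Rm.T@t,Rm[2])
    snap(n,n+"0")
print(camera_params("wrist"))
for n in("scene","side"):
    for l in("fixture","template","bracket_1","bracket_1_tip","reject_tray","ready_top"):
        print(n,l,[(np.round(d["pixel"]).astype(int).tolist(),round(d["score"],2)) for d in tip_of(l,n)])
print(get_state()["clock"])
E
```

```text
{'clock': 0.0, 'eef_pos': array([0.2506, 0.572 , 0.2304]), 'tool_rot': array([ 0.3225,  1.5467, -0.3251]), 'finger_gap': 0.9960455231250688, 'force': array([ 0.1455,  0.4216, -0.8511])}
[[-0.0006  0.4011  0.916 ]
 [-0.0016  0.916  -0.4011]
 [-1.     -0.0017  0.0001]]
scene [492.2365   0.     312.3968] [1.245  0.3174 0.6175] [-0.7406 -0.3336 -0.5833]
side [435.2707   0.     319.2019] [-0.0278 -0.7371  0.6296] [ 0.5307  0.679  -0.5073]
{'intrinsics': array([[371.6483,   0.    , 317.8265],
       [  0.    , 371.6483, 241.0177],
       [  0.    ,   0.    ,   1.    ]]), 'mount': array([[ 0.0002, -0.2632,  0.9647, -0.1429],
       [ 1.    , -0.0001, -0.0002, -0.0005],
       [ 0.0002,  0.9647,  0.2632, -0.0661],
       [ 0.    ,  0.    ,  0.    ,  1.    ]])}
scene fixture [([228, 260], 0.97), ([315, 268], 0.65)]
scene template [([231, 254], 0.76), ([395, 254], 0.75), ([430, 318], 0.54), ([365, 282], 0.49), ([416, 231], 0.33)]
scene bracket_1 [([472, 248], 0.97), ([438, 265], 0.91), ([432, 290], 0.82), ([367, 292], 0.71), ([393, 253], 0.67), ([184, 328], 0.62), ([426, 317], 0.61)]
scene bracket_1_tip [([392, 236], 0.91)]
scene reject_tray [([524, 305], 0.66)]
scene ready_top [([174, 206], 0.68)]
side fixture [([374, 292], 0.82), ([262, 202], 0.66)]
side template [([375, 283], 0.9)]
side bracket_1 [([262, 233], 0.7), ([195, 251], 0.68), ([323, 237], 0.57), ([283, 227], 0.55), ([301, 244], 0.53), ([234, 247], 0.53)]
side bracket_1_tip [([275, 216], 0.6), ([248, 255], 0.57)]
side reject_tray [([222, 219], 0.93)]
side ready_top [([415, 360], 0.78)]
0.7
```

View pics/scene0.png

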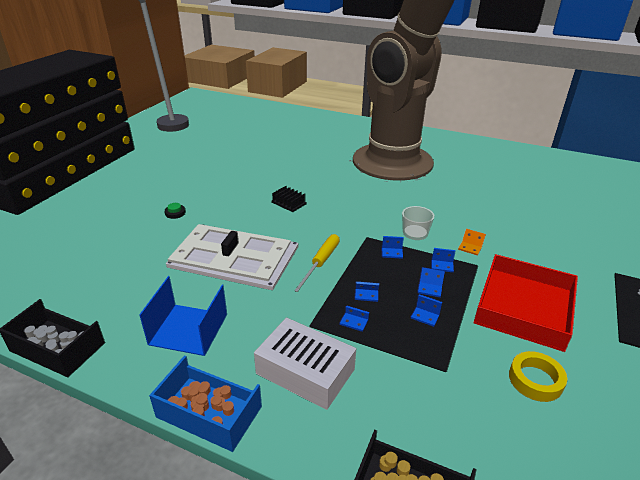

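View pics/side0.png

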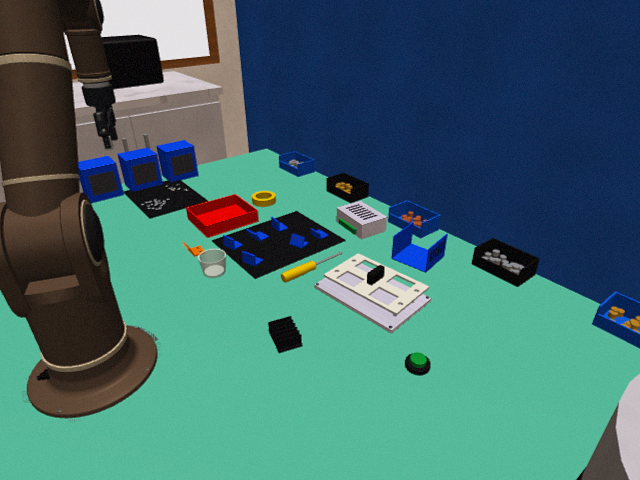

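Run:
```python
from h import *
np.set_printoptions(precision=3,suppress=True)
for p in [(472,241),(393,253),(443,265),(430,290),(367,296),(426,317),(354,323)]: print("br",p,onz("scene",p,.006))
for p in [(262,233),(233,247),(283,227),(301,244),(323,237),(255,262)]: print("side br",p,onz("side",p,.006))
for n,p,z in [("scene",(228,260),0.012),("side",(374,292),0.012),("scene",(524,305),0),("side",(222,219),0)]: print(n,onz(n,p,z))
print(tri([ray("scene",(174,207)),ray("side",(418,357))]))
print(tri([ray("scene",(231,232)),ray("side",(376,267))]))
for p in [(195,227),(167,265),(275,287),(297,240)]: print("tmpl corner",onz("scene",p,.029))
for c in "driver",(318,265): pass
for l,p in [("drv",(297,291)),("drv",(336,238)),("cup",(418,236)),("heats",(289,205)),("cover",(185,345)),("psu",(305,380))]: print(l,onz("scene",p,0))
```

```text
br (472, 241) [0.312 0.275 0.006]
br (393, 253) [0.425 0.133 0.006]
br (443, 265) [0.422 0.236 0.006]
br (430, 290) [0.509 0.23  0.006]
br (367, 296) [0.575 0.128 0.006]
br (426, 317) [0.584 0.241 0.006]
br (354, 323) [0.652 0.131 0.006]
side br (262, 233) [0.521 0.235 0.006]
side br (233, 247) [0.417 0.218 0.006]
side br (283, 227) [0.589 0.227 0.006]
side br (301, 244) [0.573 0.113 0.006]
side br (323, 237) [0.645 0.105 0.006]
side br (255, 262) [0.425 0.115 0.006]
scene [ 0.597 -0.161  0.012]
side [ 0.571 -0.176  0.012]
scene [0.47  0.397 0.   ]
side [0.476 0.398 0.   ]
(array([ 0.486, -0.379,  0.019]), [0.0013127041886705619, 0.0013127041886702342])
(array([ 0.582, -0.161,  0.07 ]), [0.0038384490184505855, 0.0038384490184503696])
tmpl corner [ 0.546 -0.275  0.029]
tmpl corner [ 0.678 -0.246  0.029]
tmpl corner [ 0.648 -0.026  0.029]
tmpl corner [ 0.497 -0.055  0.029]
drv [0.611 0.001 0.   ]
drv [0.417 0.001 0.   ]
cup [0.333 0.162 0.   ]
heats [ 0.336 -0.155  0.   ]
cover [ 0.813 -0.109  0.   ]
psu [0.794 0.104 0.   ]
```

```bash
python3 -m handwheel '[[-1,-3.4,4.5,0,0,0,-1],[-2,-6.8,9,0,0,0,-1],[-3,-10.1,13.5,0,0,0,-1],[-4,-13.5,18,0,0,0,-1],[-5,-16.9,22.4,0,0,0,-1]]' && python3 -m handwheel '[[-0.5,-2.6,3.4,-0.1,0,0,-1],[-1,-5.1,6.8,-0.2,0,0,-1],[-1.5,-7.7,10.2,-0.3,0,0,-1],[-2,-10.2,13.5,-0.412,0,0,-1],[-2,-10.2,13.5,-0.412,0,0,-1]]'
cat >> h.py <<'E'
def settle_state(): return get_state()
E
python3 - <<'E'
from h import *
np.set_printoptions(precision=3,suppress=True)
s=get_state();snap("wrist","w1");print(s["eef_pos"],s["tool_rot"],s["qvel"].round(3) if hasattr(s["qvel"],"round") else s["qvel"])
print(R.from_rotvec(s["tool_rot"]).as_matrix())
for l,z in(("bracket_1",.004),("bracket_1_tip",.036)):
    for d in tip_of(l,"wrist"): print(l,np.round(d["pixel"]),round(d["score"],2),onz("wrist",d["pixel"],z,s))
E
```

```text
clock: 1.32
eef_pos: [0.3889, 0.3261, 0.2819]
tool_rot: [0.324, 1.546, -0.323]
force: [0.7, -0.9, -1.0]
finger_gap: 0.998
clock: 1.95
eef_pos: [0.4726, 0.1769, 0.302]
tool_rot: [0.004, 1.569, -0.005]
force: [-0.0, 0.4, -0.7]
finger_gap: 1.0
[0.473 0.177 0.302] [ 0.004  1.569 -0.005] [-0.043  0.006 -0.06   0.011 -0.025 -0.006 -0.097]
[[ 0.002  0.006  1.   ]
 [-0.     1.    -0.006]
 [-1.    -0.     0.002]]
bracket_1 [284. 328.] 0.96 [0.649 0.129 0.004]
bracket_1 [357. 226.] 0.79 [0.509 0.224 0.004]
bracket_1 [364. 157.] 0.78 [0.424 0.231 0.004]
bracket_1 [366. 281.] 0.74 [0.58  0.237 0.004]
bracket_1 [396.  84.] 0.68 [0.335 0.27  0.004]
bracket_1 [277. 158.] 0.58 [0.425 0.128 0.004]
bracket_1 [277. 278.] 0.55 [0.576 0.123 0.004]
bracket_1_tip [264. 148.] 0.96 [0.413 0.118 0.036]
```

View pics/w1.png

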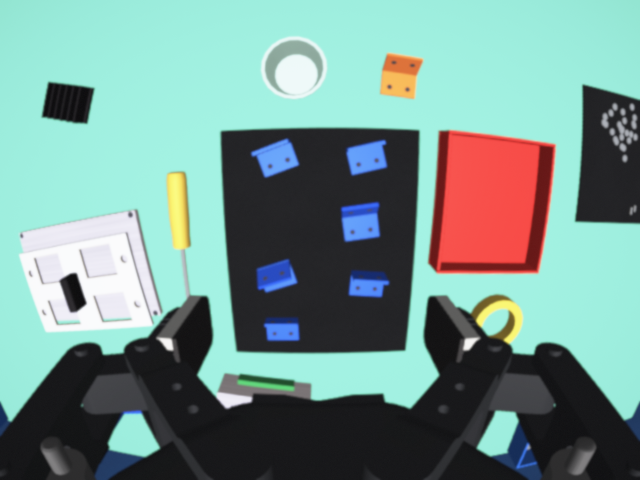

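```bash
python3 -m handwheel '[[1,-6.2,0.8,0,0,0,-1],[2,-12.4,1.5,0,0,0,-1],[3,-18.6,2.3,0,0,0,-1],[4,-24.8,3,0,0,0,-1],[5,-30.5,3,0,0,0,-1]]' && python3 -m handwheel '[[1,-3,0,-0.1,0,0,-1],[1,-3,0,-0.21,0,0,-1],[1,-3,0,-0.21,0,0,-1]]'
python3 - <<'E'
from h import *
np.set_printoptions(precision=3,suppress=True)
s=get_state();im=snap("wrist","w2");print(s["eef_pos"],s["tool_rot"])
print(R.from_rotvec(s["tool_rot"]).as_matrix())
for l,z in(("fixture",0),("template",.018+.008)):
    for d in tip_of(l,"wrist"): print(l,np.round(d["pixel"]),round(d["score"],2),onz("wrist",d["pixel"],z,s))
E
```

```text
clock: 2.72
eef_pos: [0.5012, -0.1249, 0.251]
tool_rot: [-0.001, 1.57, 0.001]
force: [-0.1, 0.7, -0.1]
finger_gap: 0.997
clock: 3.1
eef_pos: [0.5008, -0.1536, 0.2409]
tool_rot: [-0.164, 1.565, 0.165]
force: [0.1, 0.4, 0.1]
finger_gap: 1.0
[ 0.501 -0.154  0.241] [-0.164  1.565  0.165]
[[-0.001 -0.208  0.978]
 [ 0.001  0.978  0.208]
 [-1.     0.001 -0.   ]]
template [292. 288.] 0.64 [ 0.586 -0.163  0.026]
```

View pics/w2.png

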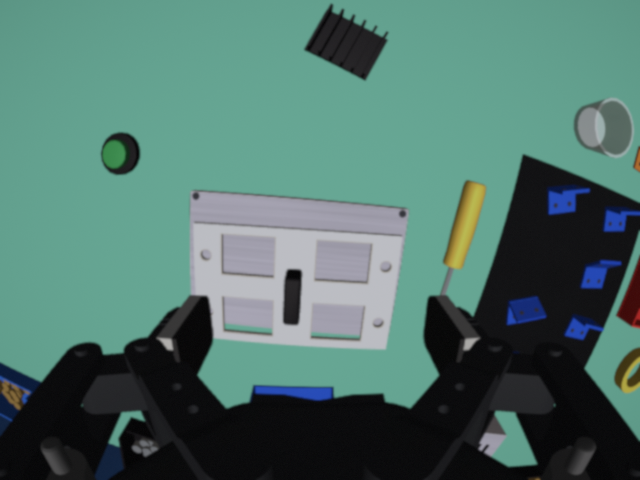

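```bash
cat >> h.py <<'E'
def rect(im,s,c,yaw,w,h,z,k=3):
    """top view, rows=local x downward, cols=local y rightward, k px/mm"""
    u,v=np.meshgrid((np.arange(w*k)/k-w/2)/1000,(np.arange(h*k)/k-h/2)/1000)
    ca,sa=np.cos(yaw),np.sin(yaw)
    P=np.c_[(c[0]+v*ca-u*sa).ravel(),(c[1]+v*sa+u*ca).ravel(),np.full(u.size,z)]
    q=proj("wrist",P,s).astype(np.float32).reshape(u.shape+(2,))
    return cv2.remap(im,q[...,0],q[...,1],cv2.INTER_LINEAR)
E
python3 - <<'E'
from h import *
s=get_state();im=cv2.imread("pics/w2.png")
a=rect(im,s,(.585,-.16),.21,260,190,.032,3);b=rect(im,s,(.585,-.16),.21,260,190,.012,3)
import pickle;pickle.dump(dict(s),open("s2.pkl","wb"))
print(a[285,60:720:60].tolist())
cv2.imwrite("pics/r2.png",cv2.resize(np.vstack([a[:,:],b[:160]]),None,fx=.82,fy=.82))
E
```

```text
[[176, 163, 164], [194, 188, 187], [194, 189, 187], [195, 189, 188], [195, 189, 188], [44, 43, 43], [195, 189, 188], [195, 189, 188], [194, 188, 187], [195, 189, 188], [195, 189, 188]]
```

View pics/r2.png

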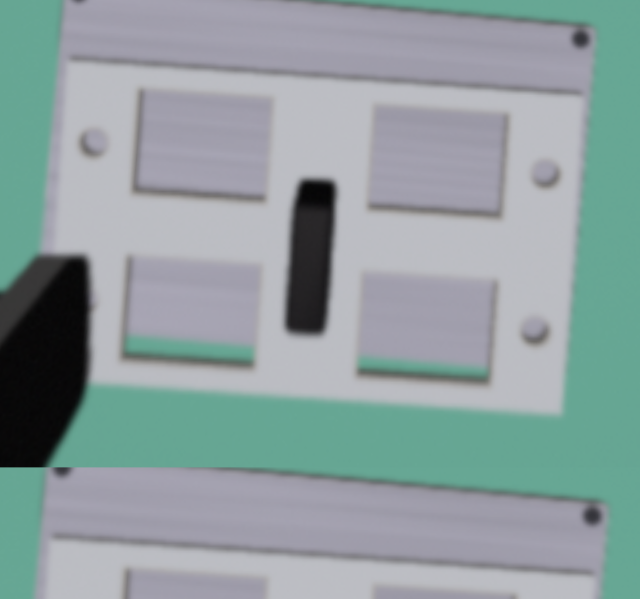

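Run:
```python
from h import *
import pickle
s=pickle.load(open("s2.pkl","rb"));im=cv2.imread("pics/w2.png")
k=4;W,H=270,200
yaw=.13;c=(.5780,-.1625)
b=rect(im,s,c,yaw,W,H,.012,k).astype(int); a=rect(im,s,c,yaw,W,H,.032,k).astype(int)
mm=lambda i,n:i/k-n/2
# red channel: green bench low red
def edge(v,n): 
    g=np.gradient(cv2.GaussianBlur(v.astype(np.float32).reshape(-1,1),(1,7),0).ravel()); return g
print("fixture -x edge: col y, profile R along x")
for y in(-100,-60,0,60,100):
    j=int((y+W/2)*k); print(y,[ (round(mm(i,H),1),b[i,j,2]) for i in range(30,140,4)])
def cross(v,n,th,rev=False):
    idx=range(len(v)-1,0,-1) if rev else range(len(v)-1)
    for i in idx:
        j=i-1 if rev else i+1
        if v[i]<th<=v[j]: return round(mm(i+(1 if not rev else -1)*(th-v[i])/(v[j]-v[i]),n),2)
for x in(-60,-55,-50,-45,-30): 
    i=int((x+H/2)*k); v=b[i,:,2]; print("fix x",x,cross(v,W,128),cross(v,W,128,True))
for y in(-70,-40,-25,25,40,70,90): 
    j=int((y+W/2)*k); v=a[:,j,2]; print("tmpl y",y,cross(v,H,175),cross(v[:int((95+H/2)*k)],H,150,True))
for x in(-40,-20,0,20,40,60): 
    i=int((x+H/2)*k); v=a[i,:,2]; print("tmpl x",x,cross(v,W,175),cross(v,W,150,True))
dark=(b.max(2)<90).astype(np.uint8)
n,l,st,ce=cv2.connectedComponentsWithStats(dark)
for q in range(1,n):
    if 60<st[q,4]<1500: print("dark",st[q].tolist(),(mm(ce[q,1],H),mm(ce[q,0],W)))
```

```text
fixture -x edge: col y, profile R along x
-100 [(-92.5, np.int64(102)), (-91.5, np.int64(102)), (-90.5, np.int64(103)), (-89.5, np.int64(103)), (-88.5, np.int64(102)), (-87.5, np.int64(101)), (-86.5, np.int64(97)), (-85.5, np.int64(101)), (-84.5, np.int64(120)), (-83.5, np.int64(146)), (-82.5, np.int64(159)), (-81.5, np.int64(162)), (-80.5, np.int64(163)), (-79.5, np.int64(165)), (-78.5, np.int64(165)), (-77.5, np.int64(165)), (-76.5, np.int64(163)), (-75.5, np.int64(163)), (-74.5, np.int64(163)), (-73.5, np.int64(162)), (-72.5, np.int64(161)), (-71.5, np.int64(160)), (-70.5, np.int64(160)), (-69.5, np.int64(160)), (-68.5, np.int64(160)), (-67.5, np.int64(161)), (-66.5, np.int64(162)), (-65.5, np.int64(163))]
-60 [(-92.5, np.int64(103)), (-91.5, np.int64(103)), (-90.5, np.int64(103)), (-89.5, np.int64(102)), (-88.5, np.int64(102)), (-87.5, np.int64(102)), (-86.5, np.int64(100)), (-85.5, np.int64(99)), (-84.5, np.int64(109)), (-83.5, np.int64(131)), (-82.5, np.int64(149)), (-81.5, np.int64(158)), (-80.5, np.int64(161)), (-79.5, np.int64(162)), (-78.5, np.int64(164)), (-77.5, np.int64(
[... 2229 characters left out ...]
, np.int64(158)), (-67.5, np.int64(159)), (-66.5, np.int64(161)), (-65.5, np.int64(161))]
fix x -60 -117.08 112.5
fix x -55 -117.33 112.15
fix x -50 -117.4 112.15
fix x -45 -117.46 112.38
fix x -30 -117.8 112.1
tmpl y -70 -54.2 74.8
tmpl y -40 -54.5 74.46
tmpl y -25 -54.69 74.38
tmpl y 25 -55.33 73.65
tmpl y 40 -55.5 73.5
tmpl y 70 -55.95 73.25
tmpl y 90 -56.08 72.95
tmpl x -40 -106.25 105.5
tmpl x -20 -106.25 105.58
tmpl x 0 -106.38 105.5
tmpl x 20 -106.25 105.21
tmpl x 40 -86.5 105.46
tmpl x 60 -85.94 105.12
dark [87, 71, 22, 23, 394] (np.float64(-79.44733502538071), np.float64(-110.59771573604061))
dark [953, 81, 22, 24, 396] (np.float64(-76.87373737373737), np.float64(105.8314393939394))
```

```bash
python3 -m handwheel '[[4,-1.3,4,0.068,0,0,-1],[9,-2.6,8.3,0.068,0,0,-1],[14,-2.6,8.3,0.068,0,0,-1],[14,-2.6,8.3,0.068,0,0,-1]]' 40
python3 - <<'E'
from h import *
np.set_printoptions(precision=4,suppress=True)
s=get_state();im=snap("wrist","w3");print(s["eef_pos"],R.from_rotvec(s["tool_rot"]).as_matrix()[:2,1:])
v=im
a=rect(im,s,(.5875,-.1617),.142,90,90,.062,4)
cv2.imwrite("pics/r3.png",np.hstack([cv2.resize(im,(480,360)),cv2.resize(a,(300,360))])[:,:,::-1])
E
```

```text
clock: 3.75
eef_pos: [0.5846, -0.1612, 0.0974]
tool_rot: [-0.11, 1.576, 0.113]
force: [-0.3, 0.1, 0.7]
finger_gap: 0.996
[ 0.5846 -0.1612  0.0974] [[-0.141  0.99 ]
 [ 0.99   0.141]]
```

View pics/r3.png

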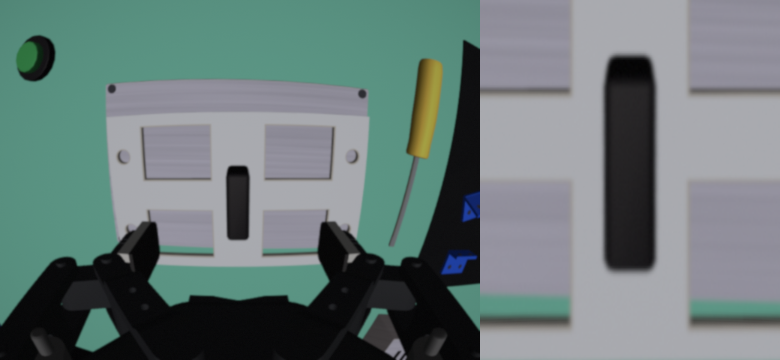

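Run:
```python
from h import *
s=get_state();im=cv2.imread("pics/w3.png")
k=4;W,H=270,200;yaw=.118;c=(.5705,-.1668)
mm=lambda i,n:i/k-n/2
for z in(.012,.014):
    b=rect(im,s,c,yaw,W,H,z,k).astype(int)
    n,l,st,ce=cv2.connectedComponentsWithStats((b.max(2)<80).astype(np.uint8))
    for q in range(1,n):
        if 60<st[q,4]<1500: print(z,"dark",st[q].tolist(),(mm(ce[q,1],H),mm(ce[q,0],W)))
b=rect(im,s,c,yaw,W,H,.012,k).astype(int)
for y in(-80,0,80): print(y,[(mm(i,H),int(b[i,int((y+W/2)*k),2])) for i in range(84,120,2)])
for x in(-60,-45,-30):
    v=b[int((x+H/2)*k),:,2]; print(x,[(mm(i,W),int(v[i])) for i in range(64,100,4)],[(mm(i,W),int(v[i])) for i in range(984,1024,4)])
# template holes at top plane z=.032
a=rect(im,s,(.5865,-.1617),.142,W,H,.032,k)
cv2.imwrite("pics/r3b.png",a)
g=cv2.medianBlur(cv2.cvtColor(a,cv2.COLOR_BGR2GRAY),5)
ci=cv2.HoughCircles(g,cv2.HOUGH_GRADIENT,1,100,param1=60,param2=12,minRadius=18,maxRadius=26)
print([(mm(p[1],H),mm(p[0],W),p[2]/k) for p in ci[0]] if ci is not None else None)
```

```text
0.012 dark [83, 111, 27, 28, 587] (np.float64(-68.85817717206133), np.float64(-111.00936967632028))
0.012 dark [960, 110, 28, 28, 605] (np.float64(-69.02685950413223), np.float64(108.37768595041322))
0.014 dark [956, 111, 28, 28, 596] (np.float64(-68.86703020134229), np.float64(107.42869127516778))
0.014 dark [87, 112, 27, 27, 578] (np.float64(-68.70069204152249), np.float64(-110.03806228373702))
-80 [(-79.0, 90), (-78.5, 90), (-78.0, 90), (-77.5, 91), (-77.0, 91), (-76.5, 90), (-76.0, 90), (-75.5, 90), (-75.0, 91), (-74.5, 93), (-74.0, 100), (-73.5, 113), (-73.0, 128), (-72.5, 138), (-72.0, 142), (-71.5, 143), (-71.0, 143), (-70.5, 143)]
0 [(-79.0, 91), (-78.5, 91), (-78.0, 91), (-77.5, 91), (-77.0, 91), (-76.5, 91), (-76.0, 91), (-75.5, 91), (-75.0, 91), (-74.5, 93), (-74.0, 102), (-73.5, 115), (-73.0, 128), (-72.5, 136), (-72.0, 139), (-71.5, 139), (-71.0, 139), (-70.5, 140)]
80 [(-79.0, 91), (-78.5, 91), (-78.0, 90), (-77.5, 91), (-77.0, 91), (-76.5, 91), (-76.0, 90), (-75.5, 90), (-75.0, 91), (-74.5, 94), (-74.0, 103), (-73.5, 116), (-73.0, 129), (-72.5, 135), (-72.0, 137), (-71
[... 474 characters left out ...]
167), (113.0, 167), (114.0, 166), (115.0, 166), (116.0, 156), (117.0, 125), (118.0, 96), (119.0, 91), (120.0, 90)]
-30 [(-119.0, 92), (-118.0, 104), (-117.0, 134), (-116.0, 159), (-115.0, 166), (-114.0, 167), (-113.0, 168), (-112.0, 167), (-111.0, 167)] [(111.0, 167), (112.0, 167), (113.0, 168), (114.0, 167), (115.0, 167), (116.0, 163), (117.0, 141), (118.0, 108), (119.0, 92), (120.0, 90)]
[(np.float32(-30.125), np.float32(90.875), np.float32(6.075)), (np.float32(-30.125), np.float32(-94.125), np.float32(6.075)), (np.float32(37.625), np.float32(-5.875), np.float32(4.825)), (np.float32(55.625), np.float32(-124.125), np.float32(5.25)), (np.float32(34.875), np.float32(92.125), np.float32(4.7))]
```

```bash
python3 -m handwheel '[[3,0,0.2,0,0,0,-1],[5.8,0,0.2,0,0,0,-1],[5.8,0,0.2,0,0,0,-1]]' 40 && python3 -m handwheel '[[0,0,0,0,0,0,0.4],[0,0,0,0,0,0,1],[0,0,0,0,0,0,1],[0,0,0,0,0,0,1]]' 40
cat > fit.py <<'E'
from h import *
np.set_printoptions(precision=4,suppress=True)
def fit(name,zt=.032,off=(0,0)):
    s=get_state();im=snap("wrist",name)[:,:,::-1].copy()
    k=4;W,H=270,200;yaw=.118;c=(.5722,-.1679);mm=lambda i,n:i/k-n/2
    b=rect(im,s,c,yaw,W,H,.012,k).astype(int)
    n,l,st,ce=cv2.connectedComponentsWithStats((b.max(2)<80).astype(np.uint8))
    for q in range(1,n):
        if 300<st[q,4]<1500: print("bolt",(mm(ce[q,1],H),mm(ce[q,0],W)))
    for y in(-80,80):
        v=b[:int((-60+H/2)*k),int((y+W/2)*k),2];t=(v[:20].mean()+v[-12:].mean())/2;print("x edge",y,mm(np.argmax(v>t),H))
    for x in(-65,-60):
        v=b[int((x+H/2)*k),:,2];w=np.where(v>115)[0];print("y edges",mm(w[0],W),mm(w[-1],W))
    a=rect(im,s,c,yaw,W,H,zt,k);g=cv2.medianBlur(cv2.cvtColor(a,cv2.COLOR_BGR2GRAY),5)
    ci=cv2.HoughCircles(g,cv2.HOUGH_GRADIENT,1,50,param1=60,param2=10,minRadius=18,maxRadius=26)
    for p in ci[0]:
        if abs(abs(mm(p[0],W))-92)<12:print("hole",mm(p[1],H),mm(p[0],W),p[2]/k)
    cv2.imwrite(f"pics/{name}a.png",a)
    print(s["eef_pos"],s["force"],s["finger_gap"]);return im
E
python3 -c "
from fit import *
fit('w4')"
```

```text
clock: 4.18
eef_pos: [0.5892, -0.1624, 0.0446]
tool_rot: [-0.11, 1.568, 0.111]
force: [-0.6, -0.4, -0.3]
finger_gap: 0.996
clock: 4.68
eef_pos: [0.5896, -0.1627, 0.0439]
tool_rot: [-0.111, 1.567, 0.111]
force: [-0.8, 0.4, 5.0]
finger_gap: 0.175
bolt (np.float64(-72.37290268456375), np.float64(109.86828859060404))
bolt (np.float64(-72.02887931034482), np.float64(-106.7844827586207))
bolt (np.float64(-18.088365243004418), np.float64(84.75773195876289))
bolt (np.float64(-14.022303595206395), np.float64(-81.07856191744341))
bolt (np.float64(58.12647928994082), np.float64(108.99038461538461))
bolt (np.float64(62.56846153846155), np.float64(-102.06538461538462))
x edge -80 -76.5
x edge 80 -76.75
y edges -113.0 116.0
y edges -113.0 116.0
hole -19.375 93.375 5.2
hole 48.125 -88.375 5.125
hole -16.125 -89.375 5.125
hole 44.125 94.875 5.25
[ 0.5896 -0.1627  0.0439] [-0.7976  0.3872  5.0204] 0.17483623081748037
```

```bash
python3 -m handwheel '[[0,0,-0.4,0.01,0,0,1],[0,-0.03,-0.8,0.019,0,0,1],[0,-0.05,-1.2,0.019,0,0,1],[0,-0.07,-1.59,0.019,0,0,1],[0,-0.07,-1.59,0.019,0,0,1]]' 40 && python3 -c "
from fit import *
fit('w5')"
```

```text
clock: 5.35
eef_pos: [0.5713, -0.1657, 0.0422]
tool_rot: [-0.095, 1.572, 0.096]
force: [-0.4, -0.2, -3.1]
finger_gap: 0.176
bolt (np.float64(-72.27303921568628), np.float64(-106.8578431372549))
bolt (np.float64(-72.7060878243513), np.float64(109.86377245508982))
bolt (np.float64(-35.55243161094225), np.float64(83.82560790273556))
bolt (np.float64(-34.52556818181819), np.float64(-80.47088068181819))
bolt (np.float64(40.860497237569064), np.float64(-102.0718232044199))
bolt (np.float64(40.53561253561253), np.float64(105.75641025641025))
x edge -80 -76.25
x edge 80 -76.25
y edges -116.75 120.0
y edges -116.75 120.0
hole -36.625 92.125 5.275
hole 26.625 -88.625 5.4
hole 26.375 92.125 5.275
hole -36.125 -88.125 5.825
[ 0.5713 -0.1657  0.0422] [-0.3859 -0.2187 -3.0635] 0.17574570280620347
```

```bash
python3 -m handwheel '[[0,-0.02,0.12,0,0,0,1],[0,-0.04,0.22,0,0,0,1],[0.2,-0.04,0.22,0,0,0,1],[0.4,-0.04,0.22,0,0,0,1]]' 40 && python3 -c "
from fit import *
fit('w6',.028)"
```

```text
clock: 5.9
eef_pos: [0.5749, -0.1658, 0.0395]
tool_rot: [-0.096, 1.57, 0.096]
force: [-3.2, -0.5, -2.0]
finger_gap: 0.176
bolt (np.float64(-71.96815834767642), np.float64(-106.75))
bolt (np.float64(-72.32453151618398), np.float64(109.79045996592845))
bolt (np.float64(-32.29780033840947), np.float64(82.002538071066))
bolt (np.float64(-31.48788546255507), np.float64(-79.73017621145374))
bolt (np.float64(41.88265306122449), np.float64(104.22230320699708))
x edge -80 -76.0
x edge 80 -76.25
y edges -115.25 117.5
y edges -115.5 117.5
hole 30.875 -89.875 5.325
hole -32.875 92.625 5.4
hole 30.625 92.375 5.175
hole -32.375 -90.375 5.1
[ 0.5749 -0.1658  0.0395] [-3.1706 -0.4902 -1.9754] 0.17613507054164793
```

```bash
python3 -m handwheel '[[0.25,0.02,-0.05,0,0,0,1],[0.5,0.02,-0.05,0,0,0,1],[0.75,0.02,-0.05,0,0,0,1]]' 40 && python3 -m handwheel '[[0.2,0,0,0,0,0,1],[0.3,0,0,0,0,0,1]]' 40
```

```text
clock: 6.32
eef_pos: [0.5748, -0.1656, 0.0314]
tool_rot: [-0.096, 1.57, 0.096]
force: [-4.2, -0.3, 0.2]
finger_gap: 0.179
clock: 6.58
eef_pos: [0.5746, -0.1657, 0.03]
tool_rot: [-0.095, 1.57, 0.096]
force: [-12.8, 3.1, 22.3]
finger_gap: 0.178
```

```bash
python3 -m handwheel '[[-0.2,0,0,0,0,0,1],[-0.2,0,0,0,0,0,-1],[-0.2,0,0,0,0,0,-1],[-0.2,0,0,0,0,0,-1],[-1,0,0,0,0,0,-1]]' 40 && python3 -m handwheel '[[-6,0,0,0,0,0,-1],[-12,0,0,0,0,0,-1],[-17,0,-2,0,0,0,-1],[-17,0,-4,0,0,0,-1]]' 40
python3 - <<'E'
from fit import *
im=fit('w7',.018)
E
```

```text
clock: 7.2
eef_pos: [0.5751, -0.1655, 0.0386]
tool_rot: [-0.096, 1.569, 0.096]
force: [0.2, -0.1, -0.2]
finger_gap: 0.999
clock: 7.7
eef_pos: [0.5375, -0.1716, 0.2137]
tool_rot: [-0.097, 1.56, 0.094]
force: [-0.3, 0.1, -0.5]
finger_gap: 1.003
bolt (np.float64(-73.44135802469135), np.float64(109.6466049382716))
bolt (np.float64(-73.01234567901234), np.float64(-106.5054012345679))
x edge -80 -77.0
x edge 80 -76.75
y edges -113.25 116.5
y edges -113.25 116.25
hole -33.375 -90.625 5.3
hole 30.375 -90.375 5.275
hole -33.625 93.375 5.325
hole 29.875 93.375 5.05
hole 64.625 -103.875 4.625
[ 0.5375 -0.1716  0.2137] [-0.2528  0.0553 -0.5044] 1.0028124407586776
```

View pics/w7a.png

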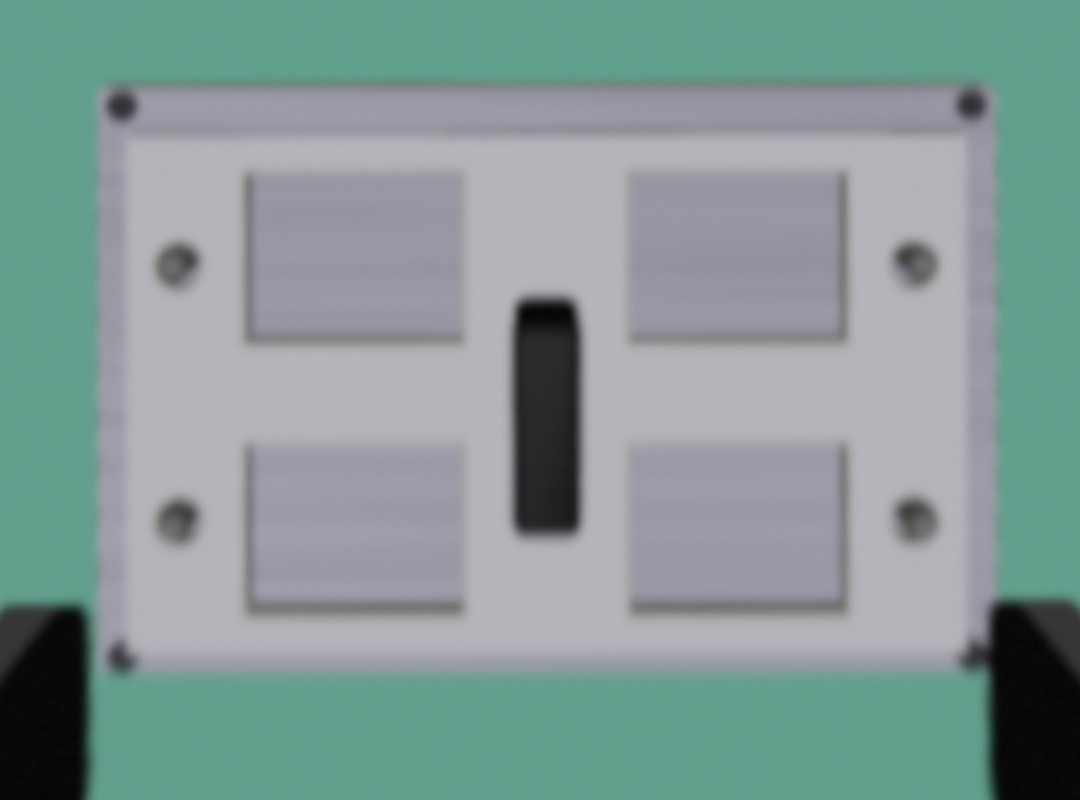

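```bash
python3 -m handwheel '[[-1,6,-0.7,0.02,0,0,-1],[-2,12,-1.4,0.04,0,0,-1],[-3,18,-2.1,0.06,0,0,-1],[-3.6,24,-2.8,0.08,0,0,-1],[-3.6,29.5,-3.5,0.119,0,0,-1]]' 40 && python3 -m handwheel '[[0,6,-1.5,0,0,0,-1],[0,6,-1.5,0,0,0,-1],[0,6,-1.5,0,0,0,-1]]' 40
python3 - <<'E'
from h import *
import pickle
s=get_state();im=snap("wrist","wa");pickle.dump(dict(s),open("sa.pkl","wb"));print(s["eef_pos"],s["tool_rot"])
E
python3 -m handwheel '[[0,0,6,0,0,0,-1],[0,0,12,0,0,0,-1],[0,0,12,0,0,0,-1]]' 40
python3 - <<'E'
from h import *
import pickle
s=get_state();im=snap("wrist","wb");pickle.dump(dict(s),open("sb.pkl","wb"));print(s["eef_pos"],s["tool_rot"])
E
```

```text
clock: 8.38
eef_pos: [0.4645, 0.1203, 0.2457]
tool_rot: [-0.001, 1.569, 0.003]
force: [1.6, 0.1, -0.2]
finger_gap: 1.0
clock: 8.75
eef_pos: [0.4498, 0.1776, 0.2448]
tool_rot: [-0.003, 1.571, 0.002]
force: [0.4, 0.9, 0.3]
finger_gap: 1.0
[0.44979507 0.17756159 0.24482693] [-0.00312176  1.57072722  0.00233972]
clock: 9.18
eef_pos: [0.5733, 0.1752, 0.2433]
tool_rot: [-0.001, 1.571, -0.004]
force: [-0.9, -0.1, 0.0]
finger_gap: 0.999
[0.57333356 0.17517978 0.24333699] [-5.14710219e-04  1.57054055e+00 -3.92549645e-03]
```

```bash
cat > bf.py <<'E'
from h import *
import pickle
from scipy.optimize import minimize
HY={"sound":(0,32),"in":(1,32),"out":(-1,32),"short":(0,18)}
def boxes(h):
    b,H=HY[h];f=np.array([[x,y,z] for x in(-16,16) for y in(-21,21) for z in(0,4)],float)
    a=np.deg2rad(28)*b;u=np.array([np.sin(a),0,np.cos(a)]);v=np.array([np.cos(a),0,-np.sin(a)])
    L=H if b==0 else H
    p0=np.array([-14.,0,0]);l=np.array([p0+u*t+v*w+[0,y,0] for t in((0,L) if b==0 else (2,L)) for w in(-2,2) for y in(-21,21)])
    return f/1000,l/1000
def mask(im): # RGB
    h=cv2.cvtColor(im,cv2.COLOR_RGB2HSV);m=cv2.inRange(h,(100,140,40),(130,255,255));return cv2.morphologyEx(m,cv2.MORPH_CLOSE,np.ones((3,3)))>0
def sil(h,p,n,s,shape,z0,S=4):
    c,a=np.cos(p[2]),np.sin(p[2]);M=np.array([[c,-a,0],[a,c,0],[0,0,1]])
    o=np.zeros((shape[0],shape[1]),np.uint8)
    for b in boxes(h):
        q=proj(n,b@M.T+[p[0],p[1],z0],s); cv2.fillConvexPoly(o,cv2.convexHull(np.round(q*16).astype(np.int32)),1,shift=4)
    return o>0
def fitb(p0,views,z0=.004,hyps=HY,win=.05):
    """views: list (name,state,mask)"""
    roi=[]
    for n,s,m in views:
        P=np.array([[p0[0]+i*win,p0[1]+j*win,z0+k*.035] for i in(-.6,.6) for j in(-.6,.6) for k in(0,1)])
        q=proj(n,P,s);l=np.maximum(q.min(0),0).astype(int);r=np.minimum(q.max(0),[640,480]).astype(int);roi.append((l,r))
    out={}
    for h in hyps:
        def cost(v):
            p=(p0[0]+v[0]/100,p0[1]+v[1]/100,v[2]*.3);c=0
            for (n,s,m),(l,r) in zip(views,roi):
                o=sil(h,p,n,s,m.shape,z0)[l[1]:r[1],l[0]:r[0]];k=m[l[1]:r[1],l[0]:r[0]]
                c+=1-(o&k).sum()/max((o|k).sum(),1)
            return c/len(views)
        best=None
        for y in(-.7,0,.7):
            r=minimize(cost,[0,0,y],method="Nelder-Mead",options=dict(initial_simplex=[[0,0,y],[.6,0,y],[0,.6,y],[0,0,y+.5]],xatol=.01,fatol=1e-3,maxiter=80))
            if best is None or r.fun<best.fun: best=r
        v=best.x;out[h]=(round(best.fun,3),np.round([p0[0]+v[0]/100,p0[1]+v[1]/100,v[2]*.3],4))
    return out
E
python3 - <<'E'
from bf import *
L=lambda f:cv2.imread(f"pics/{f}.png")[:,:,::-1].copy()
sa,sb=[pickle.load(open(f"s{k}.pkl","rb")) for k in"ab"]
V=[("wrist",sa,mask(L("wa"))),("wrist",sb,mask(L("wb"))),("scene",None,mask(L("scene0"))),("side",None,mask(L("side0")))]
for p in [(.424,.128),(.422,.231),(.509,.226),(.576,.123),(.580,.237),(.649,.130)]:
    for vs,t in((V[:2],"wrist"),(V[2:],"fixed")):
        r=fitb(p,vs)
        print(p,t,{h:(r[h][0],r[h][1].tolist()) for h in sorted(r,key=lambda h:r[h][0])})
q=np.vstack([np.hstack([cv2.imread("pics/wa.png")[110:330,200:440],cv2.imread("pics/wb.png")[40:260,200:440]])]);cv2.imwrite("pics/ab.png",cv2.resize(q,None,fx=1.66,fy=1.66))
E
```

```text
Traceback (most recent call last):
  File "bf.py", line 35, in fitb
    r=minimize(cost,[0,0,y],method="Nelder-Mead",options=dict(initial_simplex=[[0,0,y],[.6,0,y],[0,.6,y],[0,0,y+.5]],xatol=.01,fatol=1e-3,maxiter=80))
  File "bf.py", line 30, in cost
    o=sil(h,p,n,s,m.shape,z0)[l[1]:r[1],l[0]:r[0]];k=m[l[1]:r[1],l[0]:r[0]]
      ~~~^^^^^^^^^^^^^^^^^^^^
  File "bf.py", line 17, in sil
    q=proj(n,b@M.T+[p[0],p[1],z0],s); cv2.fillConvexPoly(o,cv2.convexHull(np.round(q*16).astype(np.int32)),1,shift=4)
  File "h.py", line 20, in proj
    p=camera_params(n);K=np.array(p["intrinsics"]);M=np.array(p["mount"]);T=R.from_rotvec(st["tool_rot"]).as_matrix()
ValueError: time passes only in moves, steps and waits
```

```bash
sed -i 's/^from scipy.spatial.*/&\nfrom functools import lru_cache\ncamera_params=lru_cache(None)(camera_params)/' h.py
cat > run1.py <<'E'
from bf import *
L=lambda f:cv2.imread(f"pics/{f}.png")[:,:,::-1].copy()
q=np.hstack([cv2.imread("pics/wa.png")[110:330,200:440],cv2.imread("pics/wb.png")[40:260,200:440]]);cv2.imwrite("pics/ab.png",cv2.resize(q,None,fx=1.66,fy=1.66))
sa,sb=[pickle.load(open(f"s{k}.pkl","rb")) for k in"ab"]
V=[("wrist",sa,mask(L("wa"))),("wrist",sb,mask(L("wb"))),("scene",None,mask(L("scene0"))),("side",None,mask(L("side0")))]
for p in [(.424,.128),(.422,.231),(.509,.226),(.576,.123),(.580,.237),(.649,.130)]:
    for vs,t in((V[:2],"wrist"),(V[2:],"fixed")):
        r=fitb(p,vs)
        print(p,t,{h:(float(r[h][0]),r[h][1].tolist()) for h in sorted(r,key=lambda h:r[h][0])})
E
time python3 run1.py
```

```text
(0.424, 0.128) wrist {'sound': (0.08, [0.4246, 0.1278, 0.3265]), 'short': (0.138, [0.4245, 0.1276, 0.3289]), 'in': (0.194, [0.4245, 0.128, 0.3487]), 'out': (0.279, [0.4348, 0.131, 0.3412])}
(0.424, 0.128) fixed {'sound': (0.134, [0.4246, 0.1294, 0.3384]), 'in': (0.272, [0.4206, 0.1282, 0.4186]), 'out': (0.275, [0.4259, 0.1291, 0.2785]), 'short': (0.32, [0.4233, 0.1287, 0.3008])}
(0.422, 0.231) wrist {'sound': (0.08, [0.4244, 0.2326, 0.2369]), 'short': (0.13, [0.4244, 0.2328, 0.2381]), 'in': (0.178, [0.4245, 0.2324, 0.2401]), 'out': (0.263, [0.4361, 0.2348, 0.2345])}
(0.422, 0.231) fixed {'sound': (0.199, [0.4247, 0.2338, 0.2268]), 'out': (0.313, [0.4249, 0.2345, 0.2364]), 'short': (0.337, [0.4245, 0.2342, 0.2]), 'in': (0.339, [0.4202, 0.2324, 0.3717])}
(0.509, 0.226) wrist {'out': (0.06, [0.5072, 0.227, 0.1365]), 'sound': (0.285, [0.5004, 0.2262, 0.1408]), 'short': (0.29, [0.5012, 0.2261, 0.1233]), 'in': (0.301, [0.5005, 0.2257, 0.1441])}
(0.509, 0.226) fixed {'out': (0.269, [0.5076, 0.2277, 0.104]), 'sound': (0.38, [0.5057, 0.2284, 0.1788]), 'short': (0.402, [0.5054, 0.2281, 0.2075]
[... 541 characters left out ...]
: (0.105, [0.5831, 0.2363, -0.0737]), 'out': (0.203, [0.5847, 0.2364, -0.0669])}
(0.58, 0.237) fixed {'sound': (0.173, [0.5818, 0.2377, -0.1395]), 'out': (0.295, [0.5838, 0.2376, -0.0428]), 'short': (0.318, [0.5825, 0.2379, -0.1168]), 'in': (0.369, [0.5789, 0.2393, -0.1315])}
(0.649, 0.13) wrist {'short': (0.074, [0.6482, 0.1271, 0.0435]), 'sound': (0.085, [0.6478, 0.1277, 0.0204]), 'in': (0.089, [0.6477, 0.1279, 0.0198]), 'out': (0.134, [0.6498, 0.1271, -0.0039])}
(0.649, 0.13) fixed {'short': (0.18, [0.647, 0.1277, 0.0127]), 'sound': (0.315, [0.6472, 0.1278, 0.0179]), 'out': (0.318, [0.6474, 0.1274, 0.0356]), 'in': (0.327, [0.6456, 0.1272, 0.1001])}
real	0m7.638s
user	0m8.186s
sys	0m0.092s
```

View pics/ab.png

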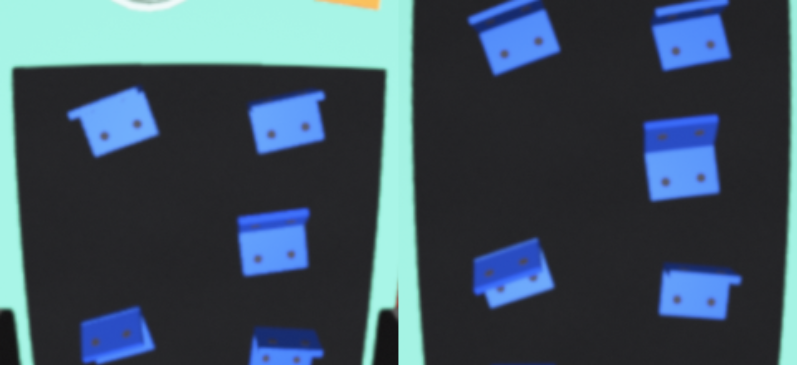

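```bash
cat > go.py <<'E'
import sys
from h import *
# usage: go.py x y z yaw [dx dy local offset mm] -> tool shift in cm and rx
a=[float(v) for v in sys.argv[1:]];x,y,z,w=a[:4]
if len(a)>4: x+=(a[4]*np.cos(w)-a[5]*np.sin(w))/1000;y+=(a[4]*np.sin(w)+a[5]*np.cos(w))/1000
s=get_state();T=R.from_rotvec(s["tool_rot"]).as_matrix();d=T.T@(np.array([x,y,z])-s["eef_pos"])*100
yaw=np.arctan2(T[1,2],T[0,2]);Rt=np.array([[0,-np.sin(w),np.cos(w)],[0,np.cos(w),np.sin(w)],[-1,0,0]])
print("t",s["clock"],"pos",np.round(s["eef_pos"],4),"yaw",round(yaw,4),"shift cm",np.round(d,2),"turn",np.round(R.from_matrix(T.T@Rt).as_rotvec(),3),"f",np.round(s["force"],1),"gap",round(s["finger_gap"]*85,1))
E
python3 -m handwheel '[[3,2,-0.2,0.04,0,0,-1],[7,4,-0.4,0.074,0,0,-1],[12,6.3,-0.4,0.074,0,0,-1],[16,6.3,-0.4,0.074,0,0,-1],[16,6.3,-0.4,0.074,0,0,-1]]' 40 && python3 go.py .5831 .2370 .013 -.0744 -14 0
```

```text
clock: 9.85
eef_pos: [0.5628, 0.2397, 0.0825]
tool_rot: [0.054, 1.575, -0.059]
force: [0.1, -0.3, -0.2]
finger_gap: 0.998
t 9.85 pos [0.5628 0.2397 0.0825] yaw -0.0714 shift cm [ 6.95 -0.09  0.68] turn [ 0.003 -0.005  0.003] f [ 0.1 -0.3 -0.2] gap 84.9
```

```bash
python3 -m handwheel '[[2.5,0,0.3,0,0,0,-1],[4.5,-0.1,0.5,0,0,0,-1],[4.5,-0.1,0.5,0,0,0,-1],[4.5,-0.1,0.5,0,0,0,-1]]' 40 && python3 go.py .5831 .2370 .013 -.0744 -14 0
```

```text
clock: 10.35
eef_pos: [0.5709, 0.2399, 0.0409]
tool_rot: [0.056, 1.569, -0.056]
force: [0.5, 0.2, -0.1]
finger_gap: 0.999
t 10.35 pos [0.5709 0.2399 0.0409] yaw -0.0713 shift cm [ 2.79 -0.2  -0.17] turn [ 0.003  0.001 -0.001] f [ 0.5  0.2 -0.1] gap 84.9
```

```bash
python3 -m handwheel '[[1.4,-0.2,-0.2,0,0,0,-1],[2.8,-0.2,-0.2,0,0,0,-1],[2.8,-0.2,-0.2,0,0,0,-1]]' 40 && python3 -m handwheel '[[0,0,0,0,0,0,1],[0,0,0,0,0,0,1],[0,0,0,0,0,0,1],[0,0,0,0,0,0,1]]' 30 && python3 go.py .5831 .2370 .013 -.0744 -14 0
```

```text
clock: 10.72
eef_pos: [0.567, 0.2378, 0.0101]
tool_rot: [0.054, 1.573, -0.057]
force: [-0.1, -0.2, -0.4]
finger_gap: 1.001
clock: 11.22
eef_pos: [0.5685, 0.2383, 0.0123]
tool_rot: [0.056, 1.569, -0.055]
force: [-1.5, 0.2, 4.9]
finger_gap: 0.478
t 11.225 pos [0.5685 0.2383 0.0123] yaw -0.0709 shift cm [-0.07 -0.02  0.06] turn [ 0.004  0.001 -0.   ] f [-1.5  0.2  4.9] gap 40.7
```

```bash
python3 -m handwheel '[[-3,0,0,0,0,0,1],[-8,0,0,0,0,0,1],[-10,-4,0,0,0,0,1],[-10,-10,0,0,0,0,1],[-10,-16,0,0,0,0,1]]' 30 && python3 go.py .570 -.1667 .06 .119 -48 48
```

```text
clock: 11.85
eef_pos: [0.5569, 0.0773, 0.1123]
tool_rot: [0.055, 1.569, -0.054]
force: [0.8, -0.8, -0.4]
finger_gap: 0.48
t 11.85 pos [0.5569 0.0773 0.1123] yaw -0.0696 shift cm [  5.22 -20.43  -2.62] turn [-0.189  0.001 -0.   ] f [ 0.8 -0.8 -0.4] gap 40.8
```

```bash
python3 -m handwheel '[[0,-6,-0.7,-0.06,0,0,1],[0,-12,-1.4,-0.12,0,0,1],[0,-17,-2,-0.189,0,0,1],[0,-20,-2.6,-0.189,0,0,1],[2,-20.4,-2.6,-0.189,0,0,1]]' 30 && python3 -m handwheel '[[2,0,0,0,0,0,1],[2,0,0,0,0,0,1],[2,0,0,0,0,0,1]]' 30 && python3 go.py .570 -.1667 .0215 .119 -48 48
```

```text
clock: 12.48
eef_pos: [0.5167, -0.1265, 0.0929]
tool_rot: [-0.09, 1.566, 0.088]
force: [0.4, 1.0, -1.7]
finger_gap: 0.482
clock: 12.85
eef_pos: [0.5169, -0.123, 0.0723]
tool_rot: [-0.093, 1.568, 0.093]
force: [0.2, -0.9, -0.3]
finger_gap: 0.478
t 12.85 pos [ 0.5169 -0.123   0.0723] yaw 0.1184 shift cm [ 5.08 -0.16 -0.05] turn [-0.001  0.     0.   ] f [ 0.2 -0.9 -0.3] gap 40.6
```

```bash
python3 -m handwheel '[[2.5,-0.16,-0.05,0,0,0,1],[4,-0.16,-0.05,0,0,0,1],[5.1,-0.16,-0.05,0,0,0,1],[5.1,-0.16,-0.05,0,0,0,1]]' 30 && python3 go.py .570 -.1667 .0215 .119 -48 48 && python3 -m handwheel '[[0,0,0,0,0,0,-0.25],[0,0,0,0,0,0,-0.25],[0,0,0,0,0,0,-0.25]]' 30 && python3 -m handwheel '[[-4,0,0,0,0,0,-0.3],[-10,0,-1,0,0,0,-0.3],[-15,0,-2,0,0,0,-1],[-15,0,-2,0,0,0,-1]]'
python3 - <<'E'
from h import *
s=get_state();im=snap("wrist","p1");cv2.imwrite("pics/p1r.png",rect(im,s,(.570,-.1667),.119,180,170,.018,3)[:,:,::-1])
E
```

```text
clock: 13.35
eef_pos: [0.5162, -0.1246, 0.0205]
tool_rot: [-0.093, 1.569, 0.093]
force: [0.4, -1.5, -0.0]
finger_gap: 0.477
t 13.35 pos [ 0.5162 -0.1246  0.0205] yaw 0.1183 shift cm [-0.1  -0.01  0.04] turn [-0.001 -0.    -0.   ] f [ 0.4 -1.5 -0. ] gap 40.6
clock: 13.72
eef_pos: [0.5164, -0.1247, 0.0211]
tool_rot: [-0.093, 1.568, 0.093]
force: [0.4, -0.3, 0.4]
finger_gap: 0.625
clock: 14.22
eef_pos: [0.4981, -0.1279, 0.1748]
tool_rot: [-0.093, 1.561, 0.091]
force: [-0.8, -0.6, -0.8]
finger_gap: 0.995
```

View pics/p1r.png

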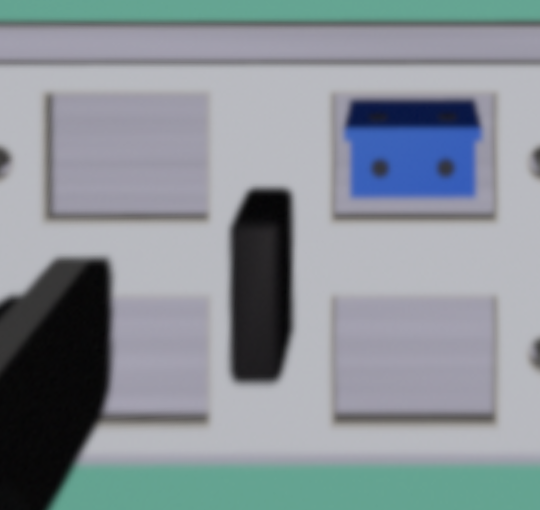

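```bash
cat > refit.py <<'E'
import sys
from bf import *
x,y,z=[float(v) for v in sys.argv[1:4]];hy=sys.argv[4:] or list(HY)
s=get_state();im=snap("wrist","rf_%d"%(s["clock"]*1000))
r=fitb((x,y),[("wrist",s,mask(im))],hyps=hy,win=.07)
for h in sorted(r,key=lambda h:r[h][0]): print(h,r[h][0],r[h][1])
h=min(r,key=lambda h:r[h][0]);p=r[h][1];off={"sound":-14,"short":-14,"in":-10,"out":-18}[h]
import subprocess;subprocess.run(["python3","go.py"]+[str(v) for v in(*p[:2],z,p[2],off,0)])
E
python3 go.py .4246 .1278 .16 .3265 -25 0
```

```text
t 14.275 pos [ 0.4973 -0.1273  0.1727] yaw 0.118 shift cm [ 1.23 25.67 -6.66] turn [-0.208  0.004  0.001] f [-0.1 -0.6 -0.1] gap 85.2
```

```bash
python3 -m handwheel '[[0,6,-1.5,0,0,0,-1],[0,12,-3,-0.05,0,0,-1],[0,18,-5,-0.1,0,0,-1],[0,23,-6.6,-0.16,0,0,-1],[1.2,25.7,-6.7,-0.208,0,0,-1]]' && python3 -m handwheel '[[0,0,0,0,0,0,-1],[0,0,0,0,0,0,-1]]' && python3 refit.py .4246 .1278 .013 sound
```

```text
clock: 14.9
eef_pos: [0.3981, 0.1227, 0.1581]
tool_rot: [-0.26, 1.556, 0.261]
force: [0.3, -0.4, 1.1]
finger_gap: 0.998
clock: 15.15
eef_pos: [0.3998, 0.1191, 0.158]
tool_rot: [-0.256, 1.557, 0.254]
force: [0.8, -0.2, 0.3]
finger_gap: 1.001
t 15.2 pos [0.3999 0.1189 0.1583] yaw 0.3239 shift cm [14.53  0.05  1.32] turn [-0.016 -0.001  0.001] f [0.3 0.2 0.3] gap 85.0
sound 0.066 [0.4253 0.1281 0.34  ]
```

```bash
python3 -m handwheel '[[5,0,1.3,-0.016,0,0,-1],[9,0,1.3,-0.016,0,0,-1],[12,0,1.3,-0.016,0,0,-1],[14.5,0,1.3,-0.016,0,0,-1],[14.5,0,1.3,-0.016,0,0,-1]]' 30 && python3 go.py .4253 .1281 .013 .34 -14 0 && python3 -m handwheel '[[0,0,0,0,0,0,-0.2],[0,0,0,0,0,0,1],[0,0,0,0,0,0,1],[0,0,0,0,0,0,1]]' 30 && python3 go.py .4253 .1281 .013 .34 -14 0  && python3 -m handwheel '[[-3,0,0,0,0,0,1],[-8,0,0,0,0,0,1],[-10,-4,0,0,0,0,1],[-10,-10,0,0,0,0,1],[-10,-16,0,0,0,0,1]]' 30 && python3 go.py .570 -.1667 .06 .119 -48 -48
```

```text
clock: 15.82
eef_pos: [0.4112, 0.1226, 0.0125]
tool_rot: [-0.268, 1.558, 0.266]
force: [0.2, 1.1, 0.7]
finger_gap: 1.0
t 15.825 pos [0.4112 0.1226 0.0125] yaw 0.3397 shift cm [-0.05  0.05  0.11] turn [-0.    -0.004  0.001] f [0.2 1.1 0.7] gap 85.0
clock: 16.32
eef_pos: [0.4126, 0.1246, 0.0149]
tool_rot: [-0.268, 1.552, 0.269]
force: [-1.8, -1.2, 6.5]
finger_gap: 0.477
t 16.325 pos [0.4126 0.1246 0.0149] yaw 0.3422 shift cm [ 0.19 -0.09 -0.09] turn [ 0.002  0.002 -0.   ] f [-1.8 -1.2  6.5] gap 40.5
clock: 16.95
eef_pos: [0.4666, -0.0275, 0.1152]
tool_rot: [-0.27, 1.551, 0.27]
force: [1.4, 0.9, 0.1]
finger_gap: 0.483
t 16.95 pos [ 0.4666 -0.0275  0.1152] yaw 0.3439 shift cm [  5.52 -20.2   -0.72] turn [0.225 0.003 0.   ] f [1.4 0.9 0.1] gap 41.1
```

```bash
python3 -m handwheel '[[0,-6,-0.2,0.07,0,0,1],[0,-12,-0.4,0.14,0,0,1],[0,-17,-0.6,0.225,0,0,1],[0,-20,-0.7,0.225,0,0,1],[2,-20.2,-0.7,0.225,0,0,1]]' 30 && python3 -m handwheel '[[2,0,0,0,0,0,1],[2,0,0,0,0,0,1],[2,0,0,0,0,0,1]]' 30 && python3 go.py .570 -.1667 .0235 .119 -48 -48
```

```text
clock: 17.58
eef_pos: [0.5281, -0.2226, 0.0954]
tool_rot: [-0.091, 1.565, 0.087]
force: [-0.3, 0.2, -1.2]
finger_gap: 0.476
clock: 17.95
eef_pos: [0.5272, -0.219, 0.0747]
tool_rot: [-0.092, 1.568, 0.092]
force: [-0.5, -0.9, -0.4]
finger_gap: 0.478
t 17.95 pos [ 0.5272 -0.219   0.0747] yaw 0.1174 shift cm [ 5.12 -0.11  0.07] turn [-0.002  0.001  0.   ] f [-0.5 -0.9 -0.4] gap 40.6
```

Lower, release, retreat, then go towards bracket B (.4244, .2326).

```bash
python3 -m handwheel '[[2.5,-0.1,0.07,0,0,0,1],[4,-0.1,0.07,0,0,0,1],[5.1,-0.1,0.07,0,0,0,1],[5.1,-0.1,0.07,0,0,0,1]]' 30 && python3 go.py .570 -.1667 .0235 .119 -48 -48 && python3 -m handwheel '[[0.1,0,0,0,0,0,-0.25],[0.1,0,0,0,0,0,-0.25],[0.1,0,0,0,0,0,-0.25]]' 30 && python3 -m handwheel '[[-4,0,0,0,0,0,-0.3],[-10,0,-1,0,0,0,-0.3],[-14,2,-2,0,0,0,-1],[-14,8,-4,0,0,0,-1],[-14,14,-6,0,0,0,-1]]' && python3 go.py .4244 .2326 .16 .237 -25 0
```

```text
clock: 18.45
eef_pos: [0.5278, -0.2199, 0.0228]
tool_rot: [-0.092, 1.569, 0.092]
force: [0.6, -0.7, -0.4]
finger_gap: 0.478
t 18.45 pos [ 0.5278 -0.2199  0.0228] yaw 0.1173 shift cm [-0.07 -0.02  0.02] turn [-0.002  0.    -0.   ] f [ 0.6 -0.7 -0.4] gap 40.7
clock: 18.82
eef_pos: [0.5276, -0.2199, 0.0219]
tool_rot: [-0.092, 1.569, 0.092]
force: [0.2, 1.1, -0.4]
finger_gap: 0.625
clock: 19.45
eef_pos: [0.4518, -0.088, 0.1625]
tool_rot: [-0.091, 1.567, 0.091]
force: [-0.4, 1.3, 0.2]
finger_gap: 0.996
t 19.45 pos [ 0.4518 -0.088   0.1625] yaw 0.1161 shift cm [ 0.25 31.86 -1.49] turn [-0.121  0.002  0.   ] f [-0.4  1.3  0.2] gap 84.7
```

```bash
python3 -m handwheel '[[0,6,-0.5,0,0,0,-1],[0,12,-0.8,-0.05,0,0,-1],[0,18,-1,-0.1,0,0,-1],[0.2,24,-1.2,-0.121,0,0,-1],[0.2,29,-1.5,-0.121,0,0,-1]]' && python3 -m handwheel '[[0,2.9,0,0,0,0,-1],[0,2.9,0,0,0,0,-1],[0,2.9,0,0,0,0,-1]]' && python3 refit.py .4244 .2326 .013 sound
```

```text
clock: 20.08
eef_pos: [0.4028, 0.1993, 0.1601]
tool_rot: [-0.188, 1.562, 0.188]
force: [0.9, -0.6, 1.4]
finger_gap: 0.999
clock: 20.45
eef_pos: [0.3967, 0.2244, 0.1597]
tool_rot: [-0.187, 1.563, 0.186]
force: [1.0, 0.5, -0.2]
finger_gap: 1.003
t 20.5 pos [0.3968 0.224  0.1598] yaw 0.2367 shift cm [14.68  0.19  1.51] turn [ 0.005 -0.     0.   ] f [-1.   0.1  0.2] gap 85.2
sound 0.041 [0.4247 0.2326 0.232 ]
```

```bash
python3 -m handwheel '[[5,0.2,1.5,0,0,0,-1],[9,0.2,1.5,0,0,0,-1],[12,0.2,1.5,0,0,0,-1],[14.6,0.2,1.5,0,0,0,-1],[14.6,0.2,1.5,0,0,0,-1]]' 30 && python3 go.py .4247 .2326 .013 .234 -14 0 && python3 -m handwheel '[[0,0,0,0,0,0,-0.2],[0,0,0,0,0,0,1],[0,0,0,0,0,0,1],[0,0,0,0,0,0,1]]' 30 && python3 go.py .4247 .2326 .013 .234 -14 0  && python3 -m handwheel '[[-3,0,0,0,0,0,1],[-8,0,0,0,0,0,1],[-10,-4,1,0,0,0,1],[-10,-10,4,0,0,0,1],[-10,-16,7,0,0,0,1]]' 30 && python3 go.py .570 -.1667 .07 .119 20 51
```

```text
clock: 21.12
eef_pos: [0.41, 0.2287, 0.0125]
tool_rot: [-0.187, 1.566, 0.184]
force: [-0.1, -0.3, 0.2]
finger_gap: 1.002
t 21.125 pos [0.41   0.2287 0.0125] yaw 0.2363 shift cm [-0.05  0.04  0.12] turn [ 0.002 -0.003  0.002] f [-0.1 -0.3  0.2] gap 85.2
clock: 21.62
eef_pos: [0.4114, 0.231, 0.015]
tool_rot: [-0.186, 1.561, 0.188]
force: [-0.6, -1.6, 6.7]
finger_gap: 0.479
t 21.625 pos [0.4114 0.231  0.015 ] yaw 0.2382 shift cm [ 0.2  -0.15 -0.07] turn [ 0.004  0.002 -0.001] f [-0.6 -1.6  6.7] gap 40.7
clock: 22.25
eef_pos: [0.5119, 0.0979, 0.1153]
tool_rot: [-0.188, 1.56, 0.189]
force: [0.5, 0.4, 0.1]
finger_gap: 0.477
t 22.25 pos [0.5119 0.0979 0.1153] yaw 0.2398 shift cm [  4.53 -22.26   1.94] turn [ 0.121  0.003 -0.001] f [0.5 0.4 0.1] gap 40.6
```

```bash
python3 -m handwheel '[[0,-6,0.5,0.04,0,0,1],[0,-12,1,0.08,0,0,1],[0,-17.5,1.5,0.121,0,0,1],[0,-21.5,1.9,0.121,0,0,1],[1.5,-22.3,1.9,0.121,0,0,1]]' 30 && python3 -m handwheel '[[2,0,0,0,0,0,1],[2,0,0,0,0,0,1],[2,0,0,0,0,0,1]]' 30 && python3 go.py .570 -.1667 .0235 .119 20 51
```

```text
clock: 22.88
eef_pos: [0.5829, -0.1174, 0.1002]
tool_rot: [-0.09, 1.565, 0.087]
force: [-0.1, 1.3, -0.5]
finger_gap: 0.476
clock: 23.25
eef_pos: [0.5818, -0.1125, 0.0793]
tool_rot: [-0.093, 1.569, 0.093]
force: [-0.6, -1.0, -1.1]
finger_gap: 0.478
t 23.25 pos [ 0.5818 -0.1125  0.0793] yaw 0.1185 shift cm [ 5.58 -0.14  0.19] turn [-0.001  0.    -0.   ] f [-0.6 -1.  -1.1] gap 40.6
```

```bash
python3 -m handwheel '[[2.5,-0.1,0.19,0,0,0,1],[4.5,-0.1,0.19,0,0,0,1],[5.5,-0.1,0.19,0,0,0,1],[5.5,-0.1,0.19,0,0,0,1]]' 30 && python3 go.py .570 -.1667 .0235 .119 20 51 && python3 -m handwheel '[[0.1,0,0,0,0,0,-0.1],[0.1,0,0,0,0,0,-0.1],[0.1,0,0,0,0,0,-0.1]]' 30 && python3 -m handwheel '[[-4,0,0,0,0,0,-0.1],[-9,0,0,0,0,0,-0.1],[-13,0,-3,0,0,0,-1],[-15,0,-8,0,0,0,-1],[-15,0,-8,0,0,0,-1]]'
python3 - <<'E'
from h import *
s=get_state();im=snap("wrist","p3");cv2.imwrite("pics/p3r.png",rect(im,s,(.570,-.1667),.119,240,170,.018,3)[:,:,::-1])
E
python3 go.py .5072 .2270 .16 .1365 -30 0
```

```text
clock: 23.75
eef_pos: [0.584, -0.1139, 0.0241]
tool_rot: [-0.092, 1.568, 0.092]
force: [-0.6, -0.6, -0.0]
finger_gap: 0.479
t 23.75 pos [ 0.584  -0.1139  0.0241] yaw 0.1177 shift cm [ 0.06  0.02 -0.01] turn [-0.001  0.    -0.   ] f [-0.6 -0.6 -0. ] gap 40.7
clock: 24.12
eef_pos: [0.5838, -0.1143, 0.0231]
tool_rot: [-0.092, 1.568, 0.092]
force: [-0.5, 0.4, 0.0]
finger_gap: 0.548
clock: 24.75
eef_pos: [0.502, -0.1247, 0.1749]
tool_rot: [-0.09, 1.567, 0.09]
force: [0.9, -0.3, -0.5]
finger_gap: 1.0
t 24.8 pos [ 0.5036 -0.1241  0.1742] yaw 0.116 shift cm [ 1.42 34.77  1.41] turn [-0.021  0.002  0.   ] f [ 1.1  0.3 -0.1] gap 85.2
```

View pics/p3r.png

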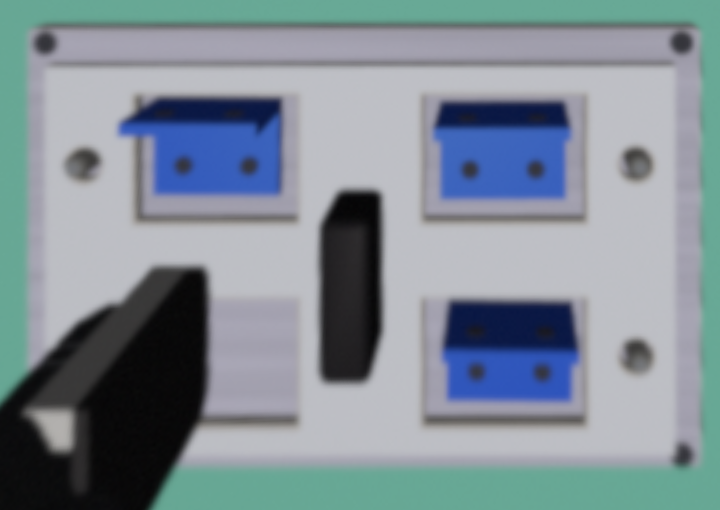

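```bash
python3 -m handwheel '[[0,6,0.3,0,0,0,-1],[0,12,0.6,0,0,0,-1],[0,18,0.9,0,0,0,-1],[0.5,24,1.2,-0.021,0,0,-1],[1,29.5,1.4,-0.021,0,0,-1]]' && python3 -m handwheel '[[0,5,0,0,0,0,-1],[0,5,0,0,0,0,-1],[0,5,0,0,0,0,-1]]' && python3 refit.py .5072 .2270 .010
```

```text
clock: 25.42
eef_pos: [0.4838, 0.174, 0.1623]
tool_rot: [-0.109, 1.568, 0.11]
force: [1.1, 0.2, -0.8]
finger_gap: 1.0
clock: 25.8
eef_pos: [0.4769, 0.2204, 0.1621]
tool_rot: [-0.11, 1.569, 0.108]
force: [0.3, -0.6, -0.1]
finger_gap: 1.001
t 25.85 pos [0.4771 0.2195 0.1623] yaw 0.1372 shift cm [15.23 -1.64  4.1 ] turn [-0.328 -0.001  0.001] f [ 0.4 -0.4 -0.4] gap 85.0
out 0.057 [0.536  0.2169 0.4656]
short 0.22 [0.5313 0.2141 0.4255]
sound 0.232 [0.5304 0.214  0.429 ]
in 0.243 [0.5336 0.2164 0.457 ]
```

```bash
python3 -m handwheel '[[4,-0.8,2,-0.15,0,0,-0.4],[8,-1.6,4.1,-0.328,0,0,-0.4],[12,-1.6,4.1,-0.328,0,0,-0.4],[12,-1.6,4.1,-0.328,0,0,-0.4]]' 30 && python3 refit.py .536 .217 .010 out
```

```text
clock: 26.35
eef_pos: [0.5179, 0.2075, 0.0401]
tool_rot: [-0.365, 1.546, 0.362]
force: [-0.2, -0.6, -0.0]
finger_gap: 0.7
t 26.4 pos [0.5191 0.2086 0.0421] yaw 0.4638 shift cm [3.21 0.07 0.12] turn [ 0.022 -0.003  0.   ] f [ 0.4  0.9 -0.3] gap 59.5
out 0.058 [0.5361 0.2174 0.4417]
```

```bash
python3 -m handwheel '[[1.6,0.1,0.1,0.02,0,0,-0.4],[3.2,0.1,0.1,0.02,0,0,-0.4],[3.2,0.1,0.1,0.02,0,0,-0.4]]' 30 && python3 -m handwheel '[[0,0,0,0,0,0,1],[0,0,0,0,0,0,1],[0,0,0,0,0,0,1]]' 30 && python3 -m handwheel '[[-3,0,0,0,0,0,1],[-7,0,0,0,0,0,1],[-10,0,0,0,0,0,1],[-10,0,0,0,0,0,1]]' 30
python3 - <<'E'
from h import *
s=get_state();print(s["finger_gap"]*85,s["force"]);snap("wrist","t1")
print([(np.round(d["pixel"]),round(d["score"],2),onz("wrist",d["pixel"],0,s).round(3)) for d in tip_of("reject_tray","wrist")])
E
python3 go.py .473 .3975 .11 .1 -45 0
```

```text
clock: 26.78
eef_pos: [0.5191, 0.2115, 0.0098]
tool_rot: [-0.351, 1.544, 0.35]
force: [0.0, -0.1, 0.3]
finger_gap: 0.702
clock: 27.15
eef_pos: [0.5202, 0.2119, 0.0113]
tool_rot: [-0.35, 1.542, 0.35]
force: [-0.4, 0.1, 2.0]
finger_gap: 0.481
clock: 27.65
eef_pos: [0.5216, 0.2123, 0.1134]
tool_rot: [-0.349, 1.537, 0.35]
force: [0.9, 0.9, -0.1]
finger_gap: 0.478
40.64796820766042 [ 0.92347794  0.90115011 -0.0736561 ]
[(array([540., 279.]), 0.76, array([0.474, 0.396, 0.   ])), (array([461., 433.]), 0.54, array([0.643, 0.429, 0.   ]))]
t 27.75 pos [0.5199 0.2116 0.1107] yaw 0.4462 shift cm [ 0.07 20.32 -0.44] turn [ 0.346  0.    -0.   ] f [-0.1 -0.  -0.3] gap 40.9
```

```bash
python3 -m handwheel '[[0,5,-0.1,0.1,0,0,1],[0,10,-0.2,0.2,0,0,1],[0,15,-0.3,0.346,0,0,1],[0,19,-0.4,0.346,0,0,1],[0,20.3,-0.4,0.346,0,0,1]]' 30 && python3 -m handwheel '[[0,0,0,0,0,0,1],[3,0,0,0,0,0,1],[6,0,0,0,0,0,1],[8.2,0,0,0,0,0,1],[8.8,0,0,0,0,0,1]]' 30 && python3 go.py .473 .3975 .018 .1 -45 0
```

```text
clock: 28.38
eef_pos: [0.4261, 0.3953, 0.1092]
tool_rot: [-0.083, 1.572, 0.082]
force: [0.3, -0.1, -0.1]
finger_gap: 0.478
clock: 29.0
eef_pos: [0.4293, 0.3901, 0.0211]
tool_rot: [-0.079, 1.571, 0.074]
force: [0.6, 0.5, 0.1]
finger_gap: 0.483
t 29.0 pos [0.4293 0.3901 0.0211] yaw 0.0975 shift cm [ 0.31  0.3  -0.08] turn [-0.002 -0.002  0.003] f [0.6 0.5 0.1] gap 41.1
```

```bash
python3 -m handwheel '[[0.4,0,0,0,0,0,1],[0.4,0,0,0,0,0,-0.4],[0.4,0,0,0,0,0,-0.4],[0.4,0,0,0,0,0,-0.4]]' 30 && python3 -m handwheel '[[-4,0,0,0,0,0,-0.4],[-9,0,0,0,0,0,-0.4],[-14,-2,1,0,0,0,-0.4],[-14,-8,3,0,0,0,-1],[-14,-14,5,0,0,0,-1]]' && python3 go.py .571 .123 .16 .32 -30 0
```

```text
clock: 29.5
eef_pos: [0.429, 0.3934, 0.0194]
tool_rot: [-0.078, 1.569, 0.079]
force: [0.8, 0.2, 0.3]
finger_gap: 0.701
clock: 30.12
eef_pos: [0.4927, 0.2594, 0.1602]
tool_rot: [-0.079, 1.567, 0.081]
force: [0.1, -0.5, 0.8]
finger_gap: 1.004
t 30.125 pos [0.4927 0.2594 0.1602] yaw 0.102 shift cm [ 1.000e-02 -1.502e+01  3.470e+00] turn [-0.218  0.003 -0.001] f [ 0.1 -0.5  0.8] gap 85.3
```

```bash
python3 -m handwheel '[[0,-5,1,-0.08,0,0,-1],[0,-10,2.2,-0.16,0,0,-1],[0,-15,3.5,-0.218,0,0,-0.5],[0,-15,3.5,-0.218,0,0,-0.5],[0,-15,3.5,-0.218,0,0,-0.5]]' && python3 refit.py .571 .123 .009
```

```text
clock: 30.75
eef_pos: [0.5416, 0.1148, 0.159]
tool_rot: [-0.249, 1.556, 0.25]
force: [0.2, -0.1, 0.7]
finger_gap: 0.747
t 30.8 pos [0.5414 0.1156 0.1589] yaw 0.3192 shift cm [14.99 -0.23  2.08] turn [-0.006  0.    -0.001] f [ 0.9  0.3 -0.5] gap 63.7
in 0.272 [0.5713 0.1233 0.3249]
sound 0.289 [0.5711 0.1235 0.3093]
short 0.291 [0.5712 0.1237 0.3268]
out 0.367 [0.578  0.1251 0.3226]
```

```bash
python3 -m handwheel '[[5,-0.2,2.1,0,0,0,-0.5],[9,-0.2,2.1,0,0,0,-0.5],[12,-0.2,2.1,0,0,0,-0.5],[15,-0.2,2.1,0,0,0,-0.5],[15,-0.2,2.1,0,0,0,-0.5]]' 30 && python3 -m handwheel '[[0,0,0,0,0,0,1],[0,0,0,0,0,0,1],[0,0,0,0,0,0,1]]' 30 && python3 -m handwheel '[[-3,0,0,0,0,0,1],[-7,0,0,0,0,0,1],[-10,0,0,0,0,0,1],[-10,4,0,0,0,0,1],[-10,10,0,0,0,0,1]]' 30  && python3 go.py .473 .3975 .11 .1 3 0
```

```text
clock: 31.42
eef_pos: [0.56, 0.1205, 0.0068]
tool_rot: [-0.252, 1.561, 0.252]
force: [0.4, -0.2, 1.2]
finger_gap: 0.749
clock: 31.8
eef_pos: [0.5632, 0.1196, 0.0102]
tool_rot: [-0.249, 1.554, 0.25]
force: [-0.8, 0.5, 6.4]
finger_gap: 0.48
clock: 32.42
eef_pos: [0.5321, 0.213, 0.1101]
tool_rot: [-0.246, 1.554, 0.246]
force: [-0.2, 0.8, -0.6]
finger_gap: 0.482
t 32.425 pos [0.5321 0.213  0.1101] yaw 0.3134 shift cm [-0.   19.31  0.36] turn [0.213 0.003 0.   ] f [-0.2  0.8 -0.6] gap 41.0
```

```bash
python3 -m handwheel '[[0,5,0.1,0.07,0,0,1],[0,10,0.2,0.14,0,0,1],[0,15,0.3,0.213,0,0,1],[0,18.5,0.4,0.213,0,0,1],[0,19.3,0.4,0.213,0,0,1]]' 30 && python3 -m handwheel '[[0,0,0,0,0,0,1],[3,0,0,0,0,0,1],[6,0,0,0,0,0,1],[8.2,0,0,0,0,0,1],[8.8,0,0,0,0,0,1]]' 30 && python3 go.py .473 .3975 .018 .1 3 0 && python3 -m handwheel '[[0.3,0,0,0,0,0,1],[0.3,0,0,0,0,0,-0.4],[0.3,0,0,0,0,0,-0.4],[0.3,0,0,0,0,0,-0.4]]' 30 && python3 -m handwheel '[[-4,0,0,0,0,0,-0.4],[-9,0,0,0,0,0,-0.4],[-14,-2,1,0,0,0,-0.4],[-14,-8,3,0,0,0,-1],[-14,-14,5,0,0,0,-1]]' && python3 go.py .648 .127 .16 .03 -30 0
```

```text
clock: 33.05
eef_pos: [0.4727, 0.4017, 0.1091]
tool_rot: [-0.085, 1.569, 0.087]
force: [-0.3, -0.1, -0.7]
finger_gap: 0.48
clock: 33.67
eef_pos: [0.4749, 0.3959, 0.0196]
tool_rot: [-0.083, 1.571, 0.079]
force: [0.4, -0.1, -0.7]
finger_gap: 0.48
t 33.675 pos [0.4749 0.3959 0.0196] yaw 0.1027 shift cm [0.16 0.18 0.13] turn [ 0.003 -0.002  0.002] f [ 0.4 -0.1 -0.7] gap 40.8
clock: 34.17
eef_pos: [0.4746, 0.3989, 0.0184]
tool_rot: [-0.082, 1.568, 0.083]
force: [1.8, -0.2, 0.3]
finger_gap: 0.697
clock: 34.8
eef_pos: [0.539, 0.2653, 0.1592]
tool_rot: [-0.083, 1.567, 0.085]
force: [0.6, -1.4, -0.6]
finger_gap: 0.997
t 34.8 pos [0.539  0.2653 0.1592] yaw 0.1071 shift cm [ -0.08 -14.68   6.37] turn [ 0.077  0.002 -0.001] f [ 0.6 -1.4 -0.6] gap 84.8
```

```bash
python3 -m handwheel '[[0,-5,2.1,0.03,0,0,-1],[0,-10,4.2,0.06,0,0,-1],[0,-14.7,6.4,0.077,0,0,-1],[0,-14.7,6.4,0.077,0,0,-1],[0,-14.7,6.4,0.077,0,0,-1]]' && python3 refit.py .648 .127 .005
```

```text
clock: 35.42
eef_pos: [0.617, 0.127, 0.1578]
tool_rot: [-0.022, 1.571, 0.023]
force: [-0.6, 0.4, 0.3]
finger_gap: 0.999
t 35.475 pos [0.6167 0.128  0.1578] yaw 0.0299 shift cm [15.28 -0.18  1.77] turn [ 0.014 -0.    -0.001] f [-0.5  0.5 -0.5] gap 85.0
short 0.06 [0.6484 0.1271 0.0161]
sound 0.069 [0.6482 0.1272 0.024 ]
in 0.077 [ 0.6479  0.127  -0.0037]
out 0.181 [0.6545 0.1273 0.0295]
```

```bash
python3 -m handwheel '[[5,-0.1,1.8,0.014,0,0,-0.5],[9,-0.1,1.8,0.014,0,0,-0.5],[12,-0.1,1.8,0.014,0,0,-0.5],[14.9,-0.1,1.8,0.014,0,0,-0.5],[14.9,-0.1,1.8,0.014,0,0,-0.5]]' 30 && python3 -m handwheel '[[0,0,0,0,0,0,1],[0,0,0,0,0,0,1],[0,0,0,0,0,0,1]]' 30 && python3 -m handwheel '[[-3,0,0,0,0,0,1],[-7,0,0,0,0,0,1],[-10,0,0,0,0,0,1],[-10,4,-1,0,0,0,1],[-10,10,-3,0,0,0,1]]' 30  && python3 go.py .473 .3975 .11 .1 40 0
```

```text
clock: 36.1
eef_pos: [0.6329, 0.1277, 0.0067]
tool_rot: [-0.014, 1.575, 0.013]
force: [-0.2, -0.6, 0.1]
finger_gap: 0.751
clock: 36.48
eef_pos: [0.6363, 0.1268, 0.0105]
tool_rot: [-0.01, 1.568, 0.012]
force: [-1.2, 1.7, 7.1]
finger_gap: 0.471
clock: 37.1
eef_pos: [0.6056, 0.2232, 0.1101]
tool_rot: [-0.007, 1.568, 0.007]
force: [1.0, 0.5, -1.4]
finger_gap: 0.473
t 37.1 pos [0.6056 0.2232 0.1101] yaw 0.009 shift cm [-0.02 17.91 -9.11] turn [-0.091  0.003  0.   ] f [ 1.   0.5 -1.4] gap 40.2
```

```bash
python3 -m handwheel '[[0,5,-2.5,-0.03,0,0,1],[0,9.5,-5,-0.06,0,0,1],[0,14,-7.5,-0.091,0,0,1],[0,17.9,-9.1,-0.091,0,0,1],[0,17.9,-9.1,-0.091,0,0,1]]' 30 && python3 -m handwheel '[[0,0,0,0,0,0,1],[3,0,0,0,0,0,1],[6,0,0,0,0,0,1],[8.2,0,0,0,0,0,1],[8.8,0,0,0,0,0,1]]' 30 && python3 go.py .473 .3975 .018 .1 40 0 && python3 -m handwheel '[[0.5,0,0,0,0,0,1],[0.5,0,0,0,0,0,-0.4],[0.5,0,0,0,0,0,-0.4],[0.5,0,0,0,0,0,-0.4]]' 30 && python3 -m handwheel '[[-4,0,0,0,0,0,-0.4],[-9,0,0,0,0,0,-0.4],[-15,-4,-1,0,0,0,-0.4],[-20,-10,-2,0,0,0,-1],[-24,-16,-3,0,0,0,-1]]' && python3 -m handwheel '[[0,-4,-2,0.1,0,0,-1],[0,-4,-2,0.1,0,0,-1],[0,-4,-2,0.1,0,0,-1]]'
python3 - <<'E'
from h import *
s=get_state();im=snap("wrist","c1");print(s["eef_pos"]);snap("scene","c1s")
sc=cv2.imread("pics/c1s.png")[200:350,150:590]
cv2.imwrite("pics/c1v.png",np.vstack([cv2.resize(im[:,:,::-1][:330],(640,330)),cv2.resize(sc,(640,218))]))
E
```

```text
clock: 37.72
eef_pos: [0.5076, 0.4073, 0.1091]
tool_rot: [-0.086, 1.57, 0.09]
force: [-0.3, -0.0, -0.1]
finger_gap: 0.471
clock: 38.35
eef_pos: [0.5111, 0.4, 0.0195]
tool_rot: [-0.082, 1.571, 0.079]
force: [-0.6, -0.4, 0.2]
finger_gap: 0.472
t 38.35 pos [0.5111 0.4    0.0195] yaw 0.1027 shift cm [0.15 0.13 0.18] turn [ 0.003 -0.002  0.002] f [-0.6 -0.4  0.2] gap 40.1
clock: 38.85
eef_pos: [0.5109, 0.4029, 0.0165]
tool_rot: [-0.082, 1.568, 0.083]
force: [0.3, -0.1, -0.5]
finger_gap: 0.703
clock: 39.48
eef_pos: [0.4993, 0.2689, 0.2369]
tool_rot: [-0.083, 1.568, 0.084]
force: [0.9, 0.3, 0.1]
finger_gap: 1.0
clock: 39.85
eef_pos: [0.4837, 0.2286, 0.2352]
tool_rot: [-0.004, 1.57, 0.006]
force: [-0.2, -1.3, -0.8]
finger_gap: 1.002
[0.4837431  0.22862326 0.23520724]
```

View pics/c1v.png

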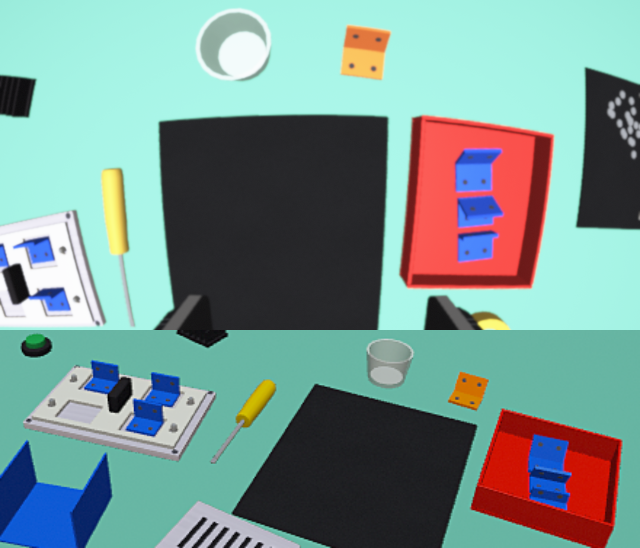

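```bash
python3 -m handwheel '[[0,-6.2,-0.2,0,0,0,-1],[0,-12.4,-0.4,0,0,0,0],[0,-18.6,-0.6,0,0,0,1],[0,-24.8,-0.8,0,0,0,1],[0,-31,-1,0,0,0,1]]' 30 && python3 -m handwheel '[[1,-6,-0.5,0,0,0,1],[2,-12,-1,0,0,0,1],[3,-18,-1.5,0,0,0,1],[4,-24,-1.5,0,0,0,1],[4,-27,-1.5,0,0,0,1]]' && python3 -m handwheel '[[0,0,0,0,0,0,1],[0,0,0,0,0,0,1]]'
python3 - <<'E'
from h import *
import subprocess
s=get_state();im=snap("wrist","b1");o=[]
for d in tip_of("ready_top","wrist"): print(np.round(d["pixel"]),d["score"],onz("wrist",d["pixel"],.02,s).round(4));o.append(ray("wrist",d["pixel"],s))
hsv=cv2.cvtColor(im,cv2.COLOR_RGB2HSV);m=cv2.inRange(hsv,(50,150,40),(75,255,255));n,l,st,ce=cv2.connectedComponentsWithStats(m)
for q in range(1,n):
    if st[q,4]>100: print("green",st[q],ce[q],onz("wrist",ce[q],.02,s).round(4))
for c in("scene","side"):
    im2=snap(c,"b1"+c)
    for d in tip_of("ready_top",c)[:1]: print(c,np.round(d["pixel"]),d["score"],onz(c,d["pixel"],.02).round(4));o.append(ray(c,d["pixel"]))
print(tri(o))
E
python3 go.py .486 -.379 .05 0
```

```text
clock: 40.58
eef_pos: [0.4758, -0.0831, 0.2346]
tool_rot: [-0.006, 1.571, 0.006]
force: [2.0, -0.7, 0.6]
finger_gap: 0.145
clock: 41.2
eef_pos: [0.4614, -0.3549, 0.1933]
tool_rot: [-0.004, 1.573, 0.003]
force: [1.4, 0.8, 1.0]
finger_gap: -0.002
clock: 41.45
eef_pos: [0.4625, -0.3509, 0.1941]
tool_rot: [-0.005, 1.572, 0.006]
force: [0.9, -0.5, -0.4]
finger_gap: -0.0
[282. 242.] 0.64 [ 0.4835 -0.3825  0.02  ]
[452. 296.] 0.21 [ 0.537  -0.2198  0.02  ]
green [598 396  33  11 161] [613.27329193 400.56521739] [0.7253 0.0897 0.02  ]
side [347. 287.] 0.71 [ 0.5258 -0.1313  0.02  ]
(array([ 0.40521539, -0.33077534,  0.2317191 ]), [0.03630709298589335, 0.03795047758029915, 0.05660944638780931])
t 41.75 pos [ 0.4622 -0.3513  0.195 ] yaw 0.0067 shift cm [14.5  -2.79  2.36] turn [ 0.007  0.    -0.   ] f [-0.7 -0.6 -1.5] gap 0.2
```

```bash
python3 -m handwheel '[[4,-2,1.5,0,0,0,1],[8,-3,2.2,0,0,0,1],[12,-3,2.2,0,0,0,1],[12,-3,2.2,0,0,0,1],[12,-3,2.2,0,0,0,1]]'
python3 - <<'E'
from h import *
s=get_state();im=snap("wrist","b2");print(s["eef_pos"])
cv2.imwrite("pics/b2r.png",rect(im,s,(.4845,-.381),0,80,80,.02,5)[:,:,::-1])
E
```

```text
clock: 42.38
eef_pos: [0.4845, -0.3825, 0.0762]
tool_rot: [-0.005, 1.57, 0.003]
force: [-0.3, -0.0, 0.9]
finger_gap: -0.001
[ 0.48449312 -0.38250519  0.07623878]
```

View pics/b2r.png

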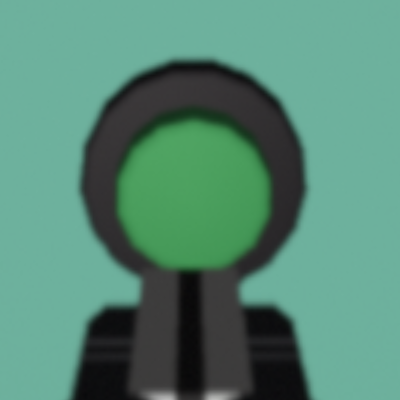

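```bash
python3 -m handwheel '[[2.5,0,0,0,0,0,1],[4.5,0,0,0,0,0,1],[5.5,0,0,0,0,0,1],[5.5,0,0,0,0,0,1]]' && python3 -m handwheel '[[0.3,0,0,0,0,0,1],[0.6,0,0,0,0,0,1]]' && python3 -m handwheel '[[0.2,0,0,0,0,0,1],[0.4,0,0,0,0,0,1]]'
```

```text
clock: 42.92
eef_pos: [0.4838, -0.3817, 0.0197]
tool_rot: [-0.004, 1.571, 0.005]
force: [-0.5, 2.9, 3.0]
finger_gap: 0.004
clock: 43.18
eef_pos: [0.4843, -0.3823, 0.0155]
tool_rot: [-0.004, 1.57, 0.004]
force: [-8.7, 8.8, 36.4]
finger_gap: 0.005
clock: 43.42
eef_pos: [0.4844, -0.3824, 0.015]
tool_rot: [-0.003, 1.568, 0.005]
force: [-15.8, 15.8, 64.7]
finger_gap: 0.004
```

```bash
python3 -m handwheel '[[-2,0,0,0,0,0,1],[-6,0,0,0,0,0,1],[-12,0,0,0,0,0,1],[-18,0,-3,0,0,0,1],[-18,0,-3,0,0,0,1]]'
python3 - <<'E'
from h import *
s=get_state();print(s["clock"],s["eef_pos"],s["force"]);im=snap("scene","end");im2=snap("side","end2")
cv2.imwrite("pics/endv.png",np.hstack([im[180:400,140:600],cv2.resize(im2[170:390,170:450],(280,220))])[:,:,::-1])
E
```

```text
clock: 44.05
eef_pos: [0.4537, -0.3851, 0.1946]
tool_rot: [-0.006, 1.564, -0.002]
force: [-0.0, 0.8, -0.4]
finger_gap: 0.003
44.05 [ 0.45369077 -0.38508118  0.19460288] [-0.04281015  0.81768779 -0.38253695]
```

View pics/endv.png

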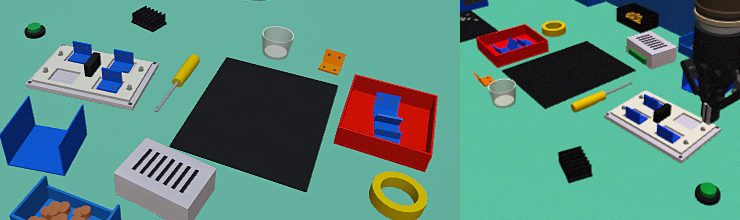

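```bash
python3 -c "
from cell import *
print(close_job(), get_state()['clock'])"
```

```text
the job is handed in; nothing more can be done
the job is handed in; nothing more can be done
```

The job is done and handed in at about 44 s of the 210 s allowed; `close_job()` gave no verdict.

- **Template:** I slid it home over the four pins. The tool dropped 13.9 mm against the 14 mm pin height, and the close view showed a pin in every hole.
- **Brackets:** Six were present. The three sound ones stand on their feet in three windows. The three rejects (one bent out, one bent in, one short) are in the red tray.
- **Knocked bracket:** The bent-out one had been moved about 3 cm before I reached it, so I measured it again before gripping.
- **Green button:** I pressed it to its stop. The tool stayed at z = 15.0 mm while the force rose from 36 N to 65 N. That is more than the 5 N needed, but it was on the finger tips and under the 120 N wrist limit.
- **Last pictures:** The mat is empty, and three brackets stand in the windows and three lie in the tray. The orange bracket, screwdriver, cup, heat sink, supply unit, cover and tape roll look unmoved, and the arm is clear of everything.

**Checks that disagreed:**
- My first measured template shift was about 2 mm too long, so the first slide overshot. I corrected it from a new picture.
- The wrist view alone could barely tell the short bracket from a sound one. The scene and side cameras were clear that it is short.
- The last `ready_top` detection in the side view was wrong. I located the button from the wrist picture instead.

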